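# Clamp a bushing with the ratchet trigger and hold it

## Robot

A 7-joint arm with a two-finger parallel gripper is mounted at the origin on a cart in front of the work surface, level with it; the furniture and walls round the work are solid. World frame = base frame: x ahead of the robot, y to its left, z up, the work surface at z = 0. Lengths are in m, angles in rad, forces in N, time in s.
With the tool pointing down it reaches from about 0.4 to 0.875 m from the base axis. Payload 19.3 kg.
Tool frame: the origin (TCP) lies at the very end of the fingers, on their centre line; the grasp point (between the pads) lies 19 mm behind it; y points along the fingers, x is the direction in which the jaws open and shut, and the axes are right-handed (so a half turn about y gives the same grasp; the last joint's range is limited). The gripper opens to 85 mm and grips with 20 to 120 N. Pads are 22 mm wide; open, the fingers measure 114 mm over their backs; the gripper's body (76 mm by 85 mm) begins 54 mm behind the grasp point. The pads swing forward as they close: fully open they stand 13 mm farther back than shut.
Start: joints at [1.172, 0.521, -0.036, 1.599, 0.021, 1.021, -0.113], TCP at [0.202, -0.592, 0.231] pointing down, gripper open.
Joint ranges: [-2.91, 2.91], [-0.3, 2.13], [-1.5, 1.42], [0.17, 2.43], [-1.26, 4.41], [0.16, 1.93], [-2.52, 2.52]. Speed limits (rad/s): [1.89, 1.89, 2.39, 2.39, 3.01, 3.01, 3.01].

## Interface

Orientations are given as [roll, pitch, yaw] about the fixed x, y, z axes, in that order (R = Rz(yaw) Ry(pitch) Rx(roll)).
In Python, from workcell import bot gives the robot as it stands. The module is installed in compiled form; this text tells all that it offers.
- The arm moves only by the shell command python3 -m crank 'ROWS' [FORCE]. ROWS is JSON, a list of rows, each an object of numbers: "hand": the closure, from 0 (fully open) to 1 (shut); "dx", "dy", "dz": the shift along the tool's x, y, z in mm; "yaw": the turn about the tool's y in rad. In form: [{"hand": .., "dx": .., "dy": .., "dz": .., "yaw": ..}, ...]. A call has 1 to 12 rows; each row is the pose to reach, as a shift and turn from the pose commanded when the call began, along the tool's axes at that moment; what a row does not reach only later rows make up. A row lasts 1/12 s, in which the tool goes at most 41.7 mm and 7.16 degrees, less where a joint would pass 70% of its speed; a pose out of reach is approached as far as the arm can. A call with a gripper value outside its range is refused whole. The fingers move at their own pace and stop on an object; FORCE is the grip in N (left out, the last holds). Time passes only in rows, so rows that repeat a pose let the fingers close. It gives the time, the measured TCP pose, the force and the opening at its end, in the units of the state.
- bot.observe(): the state, without advancing time (a new reading comes with each control period).
- bot.grab_frame(name): name is "scene" or "top"; returns the picture (420x560x3 uint8, red, green, blue); there is no depth.
- bot.camera_info(name): a dict with "fx", "fy", "cx", "cy" (pixels), "dist" ([k1, k2, p1, p2, k3] as OpenCV has them; the pictures are not rectified), "rvec" (rotation vector, rad) and "tvec" (3), from world to camera coordinates, as OpenCV has them. Camera axes: x right, y down, z forward; pixel columns grow to the right and rows downward; lengths in m; the calibration is good to about 2 mm. A picture is of the moment at which its call begins. camera_info takes no time and is no camera call.
- bot.job_done(): hands the job in, once; it reports no verdict.
The state is a dict: "clock": time; "qpos": joint angles; "qd": joint speeds; "joint_efforts": joint torques, N m; "position": TCP position; "tool_rot": TCP orientation; "force": force on the tool from outside, world axes, zero at the start; "moment": the same for the moment, N m; "grip_width": finger opening in m.
Only numpy, scipy, OpenCV 4.12 (cv2) and the standard library are available. Lean on these libraries where they do the work, as an engineer would, in place of code of your own. Each camera call takes 0.05 s, during which the arm holds its last target.

## Task

Lift the taller of the two bushings up off its post and stand it upright in the V of the bench clamp, touching both faces of the V. Then pump the clamp's trigger, squeezing it fully towards the handle and letting it return each time, until the sprung pad reaches the bushing, and on the last squeeze press the pad about half-way into its spring travel - never to its stop. Finish while still holding the trigger squeezed like that, and leave the other bushing and the things round about where they are.

Things in the scene. Friction and masses are not known exactly. Their poses are not given: they have to be found in the camera images.
- tall_bushing_center (a point): centre (half-way up) of the taller bushing: a loose, plain aluminium ring, 48 mm outside diameter, 24 mm bore, 44 mm high, about 0.16 kg, z along its bore. It starts hanging over one of the rack's two posts (either one), its centre 62 mm above the bench, resting on a 32 mm wide collar. It can be gripped across its outside from above
- short_bushing_center (a point): centre of the shorter bushing: same 48 mm diameter and bore but only 26 mm high, over the rack's other post, its centre 53 mm above the bench. To be left there
- post_rack: fixed rack: a grey board 80 x 200 x 14 mm with two upright 14 mm posts at y = -60 mm and y = +60 mm in its own frame (origin at the centre of its underside); the post tops are 110 mm above the bench, 26 mm above the top of the taller bushing. A bushing must go up by 70 mm or more to be clear of its post
- clamp: fixed bench clamp with a one-hand ratchet pump, caulking-gun style, 262 mm long along its own x, 84 mm wide. Origin on the bench under the middle; +x is the way the rod and pad advance, towards the V; z up. Its base plate's top, on which the bushing stands, is 12 mm above the bench; nothing of the jaws is higher than 56 mm and only handle and trigger rise to 160 mm. In its frame the V jaw (50 mm wide, 120-degree V opening to -x) is at the +x end and the handle at x = -56 mm
- vee_seat (a point): on the fixed V jaw, where the centre of the tall bushing lies when it stands on the base plate and touches both faces of the V (34 mm above the bench, clamp x = +85 mm)
- clamp_handle (a point): on the fixed upright handle, in the middle of its rubber sleeve, 130 mm above the bench. The handle is 12 mm thick along clamp x (14 mm with sleeve), 26 mm wide, its top 160 mm above the bench; the sleeve runs from 98 to 160 mm
- trigger_mid (a point): centre of the trigger's upright grip, 130 mm above the bench, on the side of the handle away from the V. The grip is 10 mm thick along clamp x, 24 mm wide, from 66 to 160 mm high. Released it stands 33 mm behind the handle's centre (22 mm of free gap; 44 mm over both outsides); fully squeezed 13 mm behind it (a 2 mm gap left; 24 mm over both outsides)
- clamp_trigger (a joint): trigger travel, m: 0 released, 0.020 fully squeezed (its stop). A spring returns it (1.8 N released, 3 N squeezed). Squeezing pushes the toothed rod and the pad towards the V at one to one, through a pawl with 5 mm tooth pitch, so the first 0 to 5 mm of a squeeze may do nothing; on return the rod stays where it is, held by about 4 N of drag. That drag alone holds at most about 7 mm of pad compression
- pad_face (a point): centre of the front face of the sprung pad (rubber plate 34 mm wide, 32 mm high) on the end of the rod, 34 mm above the bench. At the start 26 to 44 mm from a seated bushing
- clamp_rod (a joint): advance of the rod towards the V, m, from fully drawn back (0) to 0.075; it starts at 0 to 0.018. It moves only forwards when the trigger is pumped; the pad touches a seated bushing when this reaches 0.044
- clamp_pad (a joint): how far the pad is pushed back into its spring, m: 0 free, 0.025 at its stop; about 0.6 N per mm. A dark ring on the pad's steel pin, half-way along the 25 mm free length, reaches the aluminium block when the pad is half-way in. At half-way the finger on the trigger pushes about 14 N
- jar: small jar with a screw lid, 51 mm wide, 49 mm high; a bystander, origin at the centre of its underside
- spare_plate_b: flat milled metal plate with two windows, 94 x 100 x 8 mm; a bystander, origin at the centre of its underside
- cutters: side cutters lying on the bench, 34 x 116 x 10 mm; a bystander
- pawl (a joint): the pawl, lift in m, positive up
There are look-alikes about, which are no part of the job. Leave any blue or pink look-alike of the part that bears tall_bushing_center alone.

How it is judged:
On the way, in this order (a step that is already met when the one before it is completed fails the run):
1. the taller bushing has been lifted clear above its post (height (world z) of tall_bushing_center above 0.125 m).
2. it stands in the V of the clamp, let go (horizontal distance between tall_bushing_center and vee_seat below 0.006 m and z of tall_bushing_center in the frame of clamp between 0.028 and 0.04 m and angle between tall_bushing_center's own z axis and vertical below 0.12 rad and contact force between the fingers and tall_bushing below 0.2 N), for 0.2 s.
3. the trigger is squeezed fully (17 mm or more) (value of joint clamp_trigger above 0.017 m).
4. the trigger has come back (value of joint clamp_trigger below 0.005 m).
5. the pad is pressed about half-way into its spring against the bushing (value of joint clamp_pad above 0.0085 m and value of joint clamp_trigger above 0.001 m), for 0.2 s.
At the end, for the whole second after the job is handed in: taller bushing upright (7 deg) on the base plate, centre within 6 mm of the V seat, untouched by the robot; pad pressed 8.5 to 17.5 mm into its 25 mm travel; trigger in by over 1 mm and the fingers on it with over 2 N (all of step 5 and horizontal distance between tall_bushing_center and vee_seat below 0.006 m and z of tall_bushing_center in the frame of clamp between 0.028 and 0.04 m and angle between tall_bushing_center's own z axis and vertical below 0.12 rad and value of joint clamp_pad below 0.0175 m and contact force between the fingers and clamp above 2 N and contact force between the arm and tall_bushing below 0.2 N and linear speed of tall_bushing below 0.02 m/s); the arm keeps its last pose, push and grip.
It fails at once if the pad driven to its stop on the bushing (more than 22 mm in) (value of joint clamp_pad above 0.022 m).
It fails at once if the shorter bushing taken up or shifted by more than 15 mm (distance of short_bushing_center from where it was at the start of the episode above 0.015 m).
It fails at once if a bystander shifted by more than 25 mm (distance of any of jar, spare_plate_b, cutters from where it was at the start of the episode above 0.025 m).
It also fails if it takes over 72 s, if anything falls off the work surface, if the arm or the gripper's body presses on something with over 40 N, if the wrist force passes 120 N, or if a joint passes its speed limit or range.

## Working session

There is one attempt and no reset: what is moved stays moved. The work goes in short steps, Python scripts to look and compute and a shell command to move; the robot and the scene stay as the last step left them, time stands still between calls to the robot, and variables do not carry over. Pictures are saved under pics/ and viewed, and the job is handed in when it is done.

```bash
mkdir -p pics; ls
python3 - <<'E'
from workcell import bot
import cv2
s=bot.observe();print(s)
for n in("scene","top"):
    print(n,bot.camera_info(n))
    cv2.imwrite(f"pics/{n}0.png",bot.grab_frame(n)[:,:,::-1])
E
```

```text
pics
{'clock': 0.0, 'qpos': array([ 1.17182169,  0.52200139, -0.03633126,  1.59998329,  0.02121881,
        1.02108575, -0.11281364]), 'qd': array([-0.00089214,  0.00034358, -0.00163356, -0.00124672, -0.00021839,
       -0.00065321,  0.00108115]), 'joint_efforts': array([-3.59976046e-03, -9.27107191e+01,  1.97787210e+00, -3.69931626e+01,
        1.75708754e-02,  8.12171667e-03,  3.03859508e-05]), 'position': array([ 0.20166211, -0.59123281,  0.2307424 ]), 'tool_rot': array([-1.57088736e+00,  1.08841532e-03, -1.24203261e+00]), 'force': array([ 0.47647048, -0.41552565, -0.68197714]), 'moment': array([ 0.0298016 , -0.01505081,  0.01362368]), 'grip_width': 0.08526129682846713}
scene {'fx': 537.9519373419505, 'fy': 537.9519373419505, 'cx': 268.7495654849247, 'cy': 205.82571428863668, 'dist': array([-0.17809055,  0.        ,  0.        ,  0.        ,  0.        ]), 'rvec': array([ 1.98654996, -0.96971091,  0.53786461]), 'tvec': array([-0.30469505,  0.32501973,  1.10895253])}
top {'fx': 403.7756014668988, 'fy': 403.7756014668988, 'cx': 273.9062345445713, 'cy': 212.0757064388328, 'dist': array([-0.00711841,  0.        ,  0.        ,  0.        ,  0.        ]), 'rvec': array([ 2.1575997 , -2.2039516 ,  0.08638667]), 'tvec': array([0.03534632, 0.53772125, 1.12383034])}
```

View pics/scene0.png

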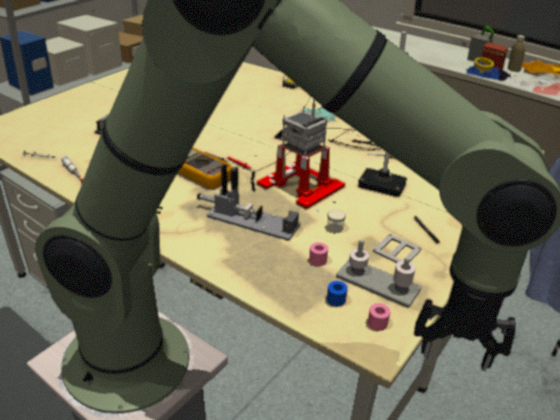

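View pics/top0.png

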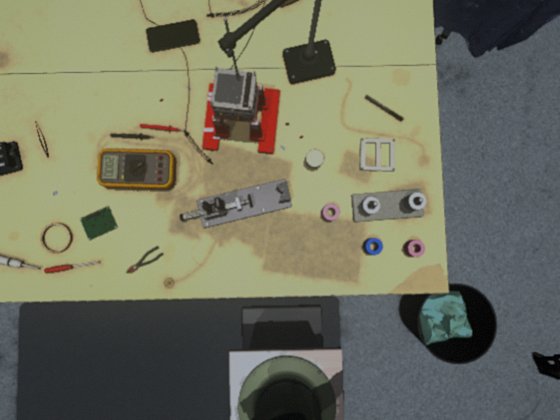

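Run:
```python
import cv2
a=cv2.imread("pics/scene0.png");b=cv2.imread("pics/top0.png")
cv2.imwrite("pics/c1.png",cv2.resize(a[225:325,315:435],None,fx=6,fy=6,interpolation=cv2.INTER_CUBIC))
cv2.imwrite("pics/c2.png",cv2.resize(b[160:260,300:440],None,fx=5.7,fy=5.7,interpolation=cv2.INTER_CUBIC))
cv2.imwrite("pics/c3.png",cv2.resize(b[165:240,170:300],None,fx=6,fy=6,interpolation=cv2.INTER_CUBIC))
cv2.imwrite("pics/c4.png",cv2.resize(a[150:250,185:310],None,fx=6,fy=6,interpolation=cv2.INTER_CUBIC))
```

```text
(no output)
```

View pics/c1.png

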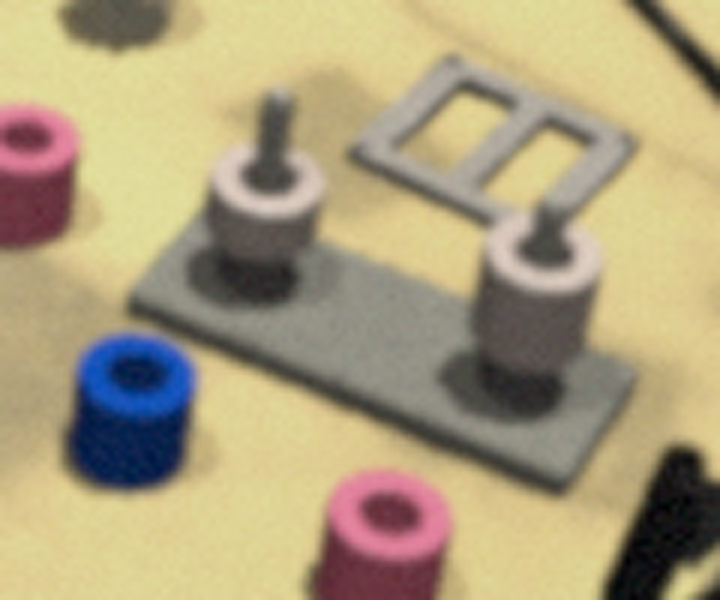

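View pics/c2.png

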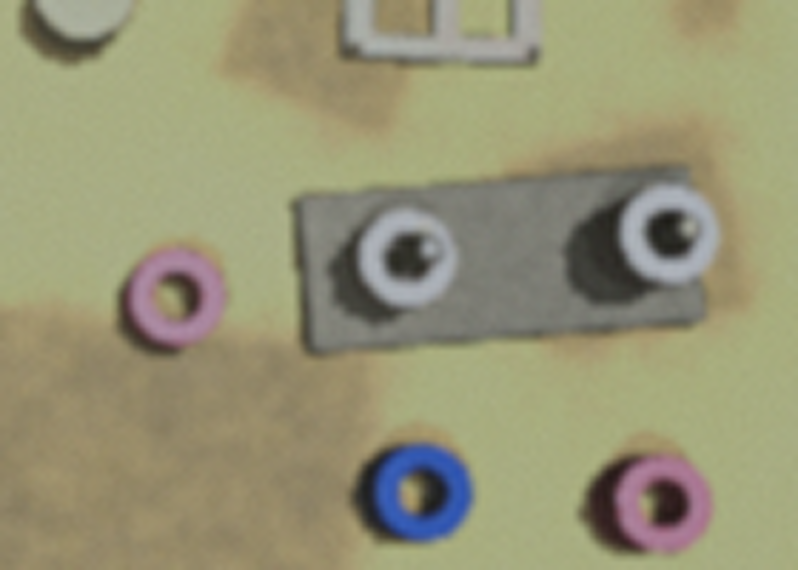

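View pics/c3.png

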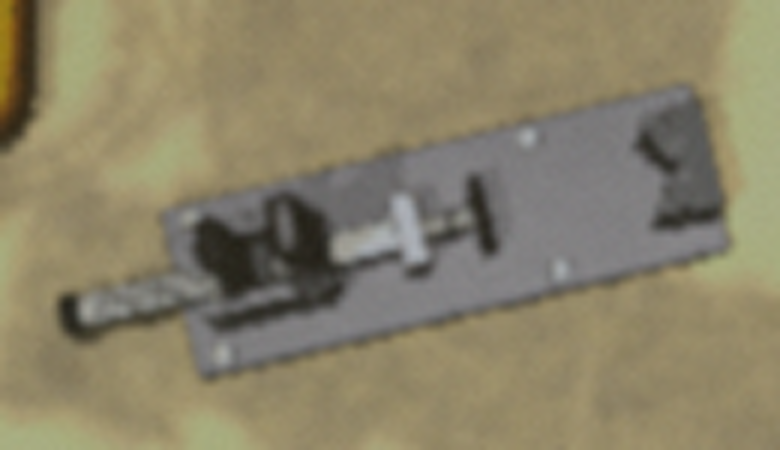

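View pics/c4.png

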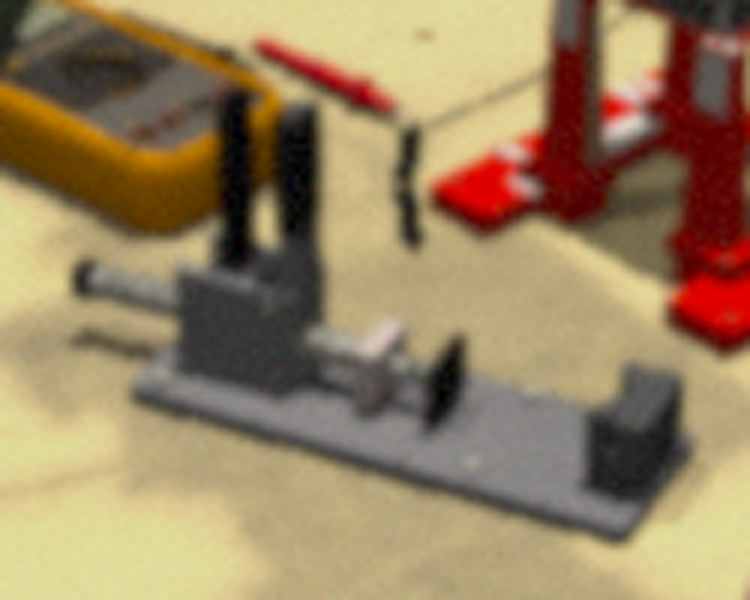

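```bash
cat > h.py <<'E'
import numpy as np,cv2
from workcell import bot
def ray(n,u,v):
    c=bot.camera_info(n);K=np.array([[c['fx'],0,c['cx']],[0,c['fy'],c['cy']],[0,0,1]])
    p=cv2.undistortPoints(np.array([[[u,v]]],float),K,c['dist'])[0,0]
    R=cv2.Rodrigues(c['rvec'])[0]
    return -R.T@c['tvec'], R.T@np.array([p[0],p[1],1])
def onz(n,u,v,z):
    o,d=ray(n,u,v);return o+d*(z-o[2])/d[2]
def crop(x,y,s,u0,v0): return (x+.5)/s-.5+u0,(y+.5)/s-.5+v0
def proj(n,P):
    c=bot.camera_info(n);K=np.array([[c['fx'],0,c['cx']],[0,c['fy'],c['cy']],[0,0,1]])
    return cv2.projectPoints(np.array(P,float).reshape(-1,3),c['rvec'],c['tvec'],K,c['dist'])[0][:,0]
E
python3 - <<'E'
from h import *
np.set_printoptions(precision=4,suppress=True)
c2=lambda x,y:crop(x,y,5.7,300,160)
c1=lambda x,y:crop(x,y,6,315,225)
c3=lambda x,y:crop(x,y,6,170,165)
c4=lambda x,y:crop(x,y,6,185,150)
print("tall top",onz("top",*c2(668,233),.084),onz("scene",*c1(541,253),.084))
print("post tall",onz("top",*c2(688,230),.11),onz("scene",*c1(551,203),.11))
print("short top",onz("top",*c2(407,258),.066),onz("scene",*c1(266,180),.066))
print("rack",[onz("top",*c2(*p),.014) for p in[(298,198),(316,352),(705,322),(688,168)]])
C=[onz("top",*c3(*p),.012) for p in[(165,212),(205,378),(728,248),(690,88)]];print(C)
C=np.array(C);m=C.mean(0);print("mid",m,[np.linalg.norm(C[i]-C[i-1]) for i in range(4)])
ax=(C[2]+C[3]-C[0]-C[1])[:2];th=np.arctan2(ax[1],ax[0]);print("th",th)
print("scene plate corners",[onz("scene",*c4(*p),.012) for p in[(135,388),(628,530),(690,440)]])
print("handle top scene",onz("scene",*c4(298,112),.16),"trig",onz("scene",*c4(236,95),.16))
print("handle top top",onz("top",*c3(292,220),.16),"trig",onz("top",*c3(220,255),.16))
E
```

```text
tall top [ 0.5565 -0.3607  0.084 ] [ 0.5506 -0.3631  0.084 ]
post tall [ 0.5551 -0.3607  0.11  ] [ 0.5495 -0.3633  0.11  ]
short top [ 0.5489 -0.2414  0.066 ] [ 0.544  -0.2444  0.066 ]
rack [array([ 0.5852, -0.2005,  0.014 ]), array([ 0.5075, -0.2066,  0.014 ]), array([ 0.5184, -0.402 ,  0.014 ]), array([ 0.5962, -0.3974,  0.014 ])]
[array([0.5788, 0.2434, 0.012 ]), array([0.499 , 0.2249, 0.012 ]), array([ 0.5557, -0.0252,  0.012 ]), array([ 0.6332, -0.0088,  0.012 ])]
mid [0.5667 0.1086 0.012 ] [np.float64(0.2580386040262123), np.float64(0.08187714513311568), np.float64(0.2563849113816503), np.float64(0.07915151556170971)]
th -1.3529516732101603
scene plate corners [array([0.4953, 0.2194, 0.012 ]), array([ 0.5517, -0.0305,  0.012 ]), array([ 0.6266, -0.0125,  0.012 ])]
handle top scene [0.5512 0.1607 0.16  ] trig [0.5453 0.1931 0.16  ]
handle top top [0.5574 0.1624 0.16  ] trig [0.5434 0.1925 0.16  ]
```

Top view: tall candidates are the aluminium rings on the rack at (371,205) and (417,201), plus pink (331,212), pink (416,248) and blue (373,246) look-alikes on the bench. In the scene crop the ring at scene (404,273) is clearly taller than the one at (359,262), and it matches top (417,201). The pink and blue ones are excluded.

```bash
cat >> h.py <<'E'
from scipy.spatial.transform import Rotation as Ro
def go(x,y,z,yaw):
    s=bot.observe();R=Ro.from_euler('xyz',s['tool_rot'])
    d=R.inv().apply(np.array([x,y,z])-s['position'])*1000
    dy=-(yaw-s['tool_rot'][2]);dy=(dy+np.pi)%(2*np.pi)-np.pi
    print("dx,dy,dz",d.round(1),"yaw",round(dy,3), "now",s['position'].round(4),s['tool_rot'].round(3),s['clock'])
E
python3 -c "
from h import *
go(.5535,-.362,.2307,.218)"
```

```text
dx,dy,dz [-1.034e+02  1.000e-01  4.070e+02] yaw -1.46 now [ 0.2017 -0.5912  0.2308] [-1.571e+00  1.000e-03 -1.242e+00] 0.1
```

```bash
python3 -m crank '[{"hand":0,"dx":-9,"dz":34,"yaw":-0.12},{"hand":0,"dx":-17,"dz":68,"yaw":-0.24},{"hand":0,"dx":-26,"dz":102,"yaw":-0.36},{"hand":0,"dx":-34,"dz":136,"yaw":-0.49},{"hand":0,"dx":-43,"dz":170,"yaw":-0.61},{"hand":0,"dx":-52,"dz":204,"yaw":-0.73},{"hand":0,"dx":-60,"dz":238,"yaw":-0.85},{"hand":0,"dx":-69,"dz":272,"yaw":-0.97},{"hand":0,"dx":-78,"dz":306,"yaw":-1.1},{"hand":0,"dx":-86,"dz":340,"yaw":-1.22},{"hand":0,"dx":-95,"dz":374,"yaw":-1.34},{"hand":0,"dx":-103,"dz":407,"yaw":-1.46}]'
python3 -m crank '[{"hand":0},{"hand":0}]'
python3 - <<'E'
from h import *
s=bot.observe();print(s['position'],s['tool_rot'],s['qpos'].round(2))
for n in("scene","top"):
    cv2.imwrite(f"pics/{n}1.png",bot.grab_frame(n)[:,:,::-1])
go(.5535,-.362,.2307,.218)
a=cv2.imread("pics/scene1.png");b=cv2.imread("pics/top1.png")
cv2.imwrite("pics/d1.png",np.hstack([cv2.resize(a[150:310,320:460],(525,600),interpolation=cv2.INTER_CUBIC),]))
E
```

```text
[ 0.20170615 -0.59124909  0.23076693] [-1.57086548e+00  1.02850781e-03 -1.24198069e+00] [ 1.17  0.52 -0.04  1.6   0.02  1.02 -0.11]
dx,dy,dz [-1.035e+02  3.000e-01  4.070e+02] yaw -1.46 now [ 0.2017 -0.5913  0.2309] [-1.571e+00  1.000e-03 -1.242e+00] 0.2$[0]: bad value
$[0]: bad value
```

View pics/scene1.png

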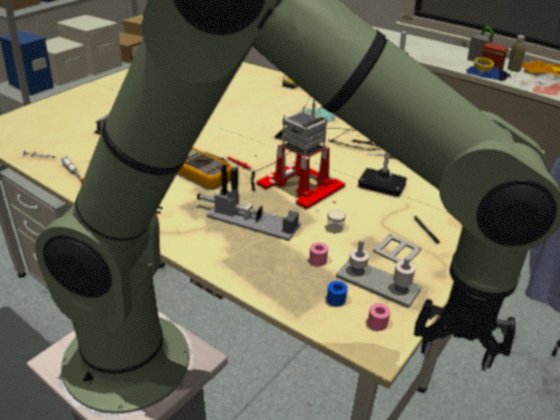

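View pics/top1.png

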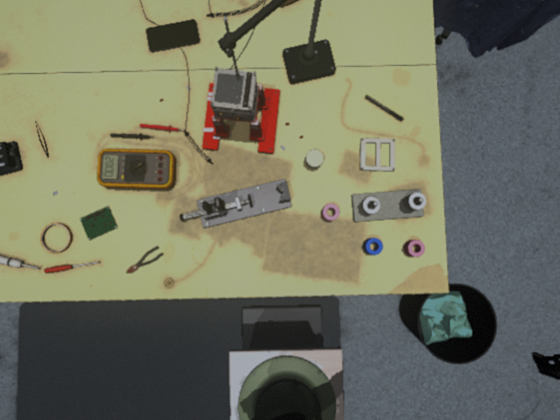

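```bash
python3 -m crank '[{"hand":0,"dx":-9,"dy":0,"dz":34,"yaw":-0.12},{"hand":0,"dx":-17,"dy":0,"dz":68,"yaw":-0.24},{"hand":0,"dx":-26,"dy":0,"dz":102,"yaw":-0.36},{"hand":0,"dx":-34,"dy":0,"dz":136,"yaw":-0.49},{"hand":0,"dx":-43,"dy":0,"dz":170,"yaw":-0.61},{"hand":0,"dx":-52,"dy":0,"dz":204,"yaw":-0.73},{"hand":0,"dx":-60,"dy":0,"dz":238,"yaw":-0.85},{"hand":0,"dx":-69,"dy":0,"dz":272,"yaw":-0.97},{"hand":0,"dx":-78,"dy":0,"dz":306,"yaw":-1.1},{"hand":0,"dx":-86,"dy":0,"dz":340,"yaw":-1.22},{"hand":0,"dx":-95,"dy":0,"dz":374,"yaw":-1.34},{"hand":0,"dx":-103,"dy":0,"dz":407,"yaw":-1.46}]'
python3 -m crank '[{"hand":0,"dx":0,"dy":0,"dz":0,"yaw":0},{"hand":0,"dx":0,"dy":0,"dz":0,"yaw":0}]'
python3 - <<'E'
from h import *
s=bot.observe();print(s['position'],s['tool_rot'],s['qpos'].round(2))
for n in("scene","top"):
    cv2.imwrite(f"pics/{n}2.png",bot.grab_frame(n)[:,:,::-1])
go(.5535,-.362,.2307,.218)
E
```

```text
clock: 1.2
position: [0.555, -0.3614, 0.2313]
tool_rot: [-1.571, 0.0, 0.224]
force: [-0.3, -0.1, 0.2]
grip_width: 0.0855
clock: 1.37
position: [0.5551, -0.3608, 0.2307]
tool_rot: [-1.57, -0.0, 0.221]
force: [-0.4, -0.5, -0.1]
grip_width: 0.0853
[ 0.55506374 -0.36083821  0.23072365] [-1.56953878e+00 -2.11640676e-04  2.21203947e-01] [ 0.76  0.61 -0.43  1.48  0.27  1.11  0.5 ]
dx,dy,dz [0.7 0.3 1.1] yaw -0.002 now [ 0.5531 -0.3632  0.231 ] [-1.571e+00  1.000e-03  2.160e-01] 1.4667
```

View pics/scene2.png

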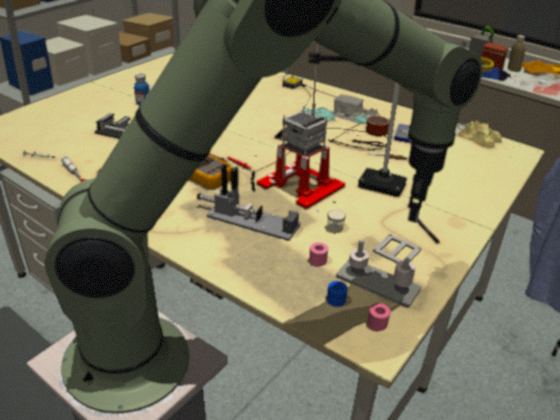

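View pics/top2.png

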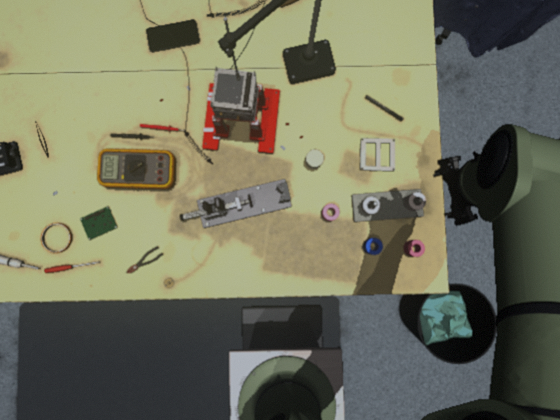

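Run:
```python
from h import *
for n in("scene","top"):
    print(n,proj(n,[[.5535,-.362,.231],[.5535,-.362,.084],[.5535,-.362,.335]]), ray(n,280,210))
b=cv2.imread("pics/top2.png");a=cv2.imread("pics/scene2.png")
cv2.imwrite("pics/e1.png",np.hstack([cv2.resize(b[150:250,400:500],(400,400)),cv2.resize(a[150:250,370:470],(400,400))]))
```

```text
scene [[415.44325958 214.61382363]
 [404.85611177 265.91790324]
 [423.48887131 173.81363295]] (array([-0.4111852 , -0.68237269,  0.89081247]), array([ 0.67428219,  0.48011422, -0.56154388]))
top [[439.62477416 194.91832054]
 [417.32271179 201.56426573]
 [460.11681067 188.81039613]] (array([0.44765791, 0.02475678, 1.16291772]), array([ 0.08399926, -0.0159367 , -0.99646593]))
```

View pics/e1.png

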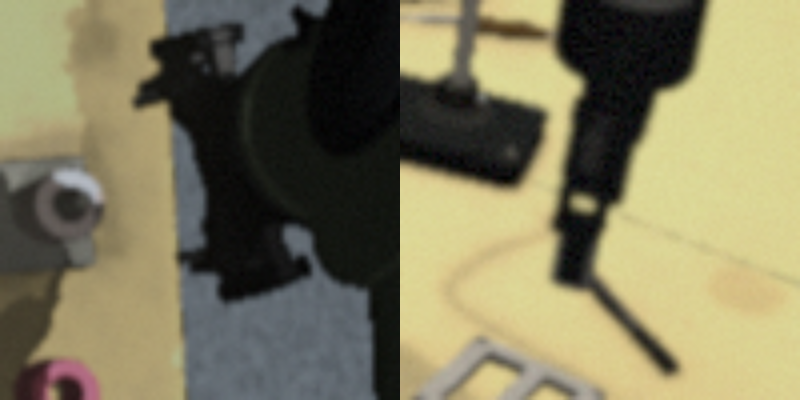

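```bash
python3 -m crank '[{"hand":0,"dx":0,"dy":30,"dz":0,"yaw":0},{"hand":0,"dx":0,"dy":60,"dz":0,"yaw":0},{"hand":0,"dx":0,"dy":90,"dz":0,"yaw":0},{"hand":0,"dx":0,"dy":110,"dz":0,"yaw":0},{"hand":0,"dx":0,"dy":130,"dz":0,"yaw":0},{"hand":0,"dx":0,"dy":130,"dz":0,"yaw":0}]'
python3 - <<'E'
from h import *
s=bot.observe()
for n in("scene","top"):
    cv2.imwrite(f"pics/{n}3.png",bot.grab_frame(n)[:,:,::-1])
go(.5535,-.362,.049,.218)
b=cv2.imread("pics/top3.png");a=cv2.imread("pics/scene3.png")
cv2.imwrite("pics/e2.png",np.hstack([cv2.resize(b[150:250,380:480],(400,400)),cv2.resize(a[210:310,350:450],(400,400))]))
E
```

```text
clock: 1.97
position: [0.5509, -0.3629, 0.0976]
tool_rot: [-1.568, 0.004, 0.216]
force: [0.7, 0.0, -0.2]
grip_width: 0.0853
dx,dy,dz [ 0.8 52.6  1.3] yaw -0.002 now [ 0.553  -0.3634  0.1016] [-1.571e+00  1.000e-03  2.160e-01] 2.0667
```

View pics/e2.png

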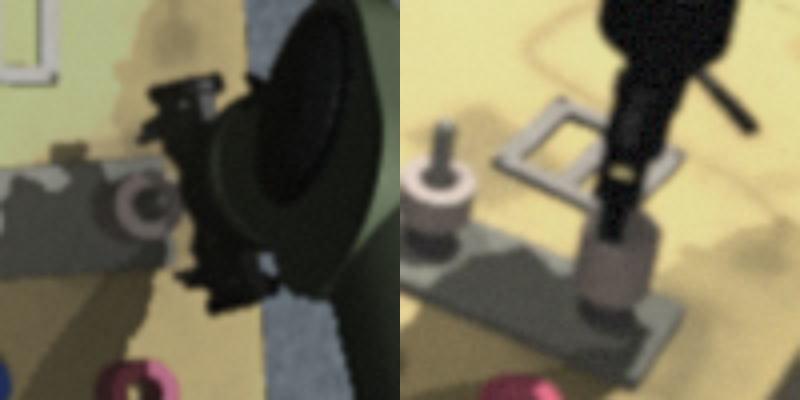

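```bash
python3 -m crank '[{"hand":0,"dx":0,"dy":20,"dz":0,"yaw":0},{"hand":0,"dx":0,"dy":38,"dz":0,"yaw":0},{"hand":0,"dx":0,"dy":52,"dz":0,"yaw":0},{"hand":0,"dx":0,"dy":52,"dz":0,"yaw":0}]'
python3 -m crank '[{"hand":1,"dx":0,"dy":0,"dz":0,"yaw":0},{"hand":1,"dx":0,"dy":0,"dz":0,"yaw":0},{"hand":1,"dx":0,"dy":0,"dz":0,"yaw":0},{"hand":1,"dx":0,"dy":0,"dz":0,"yaw":0},{"hand":1,"dx":0,"dy":0,"dz":0,"yaw":0},{"hand":1,"dx":0,"dy":0,"dz":0,"yaw":0}]' 30
```

```text
clock: 2.4
position: [0.5528, -0.3627, 0.048]
tool_rot: [-1.57, 0.002, 0.217]
force: [0.0, 1.0, -0.2]
grip_width: 0.0853
clock: 2.9
position: [0.5544, -0.3631, 0.0508]
tool_rot: [-1.572, -0.001, 0.218]
force: [-2.0, 0.6, 8.1]
grip_width: 0.0463
```

```bash
python3 -m crank '[{"hand":1,"dx":0,"dy":-5,"dz":0,"yaw":0},{"hand":1,"dx":0,"dy":-20,"dz":0,"yaw":0},{"hand":1,"dx":0,"dy":-40,"dz":0,"yaw":0},{"hand":1,"dx":0,"dy":-60,"dz":0,"yaw":0},{"hand":1,"dx":0,"dy":-80,"dz":0,"yaw":0},{"hand":1,"dx":0,"dy":-100,"dz":0,"yaw":0},{"hand":1,"dx":0,"dy":-120,"dz":0,"yaw":0},{"hand":1,"dx":0,"dy":-130,"dz":0,"yaw":0},{"hand":1,"dx":0,"dy":-130,"dz":0,"yaw":0}]' 30
python3 - <<'E'
from h import *
s=bot.observe()
for n in("scene","top"):
    cv2.imwrite(f"pics/{n}4.png",bot.grab_frame(n)[:,:,::-1])
th=-1.353;m=np.array([.5645,.1065]);v=m+.085*np.array([np.cos(th),np.sin(th)]);print("vee",v)
u=v+(-.05)*np.array([np.cos(th),np.sin(th)])
go(u[0],u[1],.18,.218)
b=cv2.imread("pics/top4.png");a=cv2.imread("pics/scene4.png")
cv2.imwrite("pics/e3.png",np.hstack([cv2.resize(b[150:250,380:480],(400,400)),cv2.resize(a[160:310,340:490],(400,400))]))
E
```

```text
clock: 3.65
position: [0.5547, -0.3631, 0.1825]
tool_rot: [-1.574, -0.003, 0.218]
force: [0.2, -0.2, -1.4]
grip_width: 0.0465
vee [0.58286668 0.02350804]
dx,dy,dz [112.1  -0.8 420.7] yaw -0.0 now [ 0.5535 -0.3626  0.1792] [-1.571  0.     0.218] 3.75
```

View pics/e3.png

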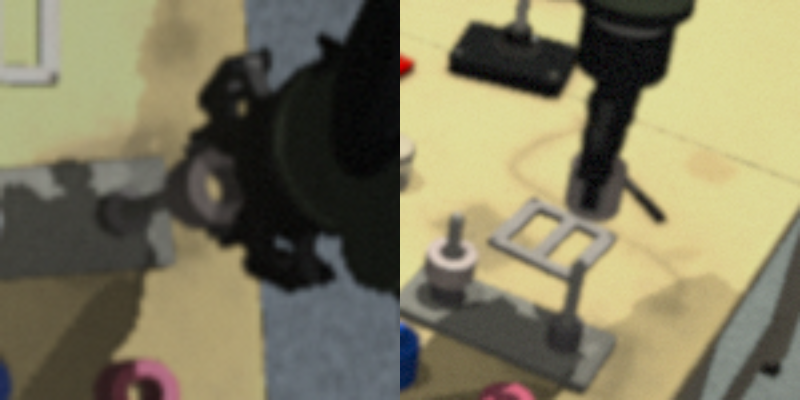

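Run:
```python
from h import *
th=-1.353;e=np.array([np.cos(th),np.sin(th)]);v=np.array([.58287,.02351])
u=v-.012*e;print(u)
go(u[0],u[1],.18,.218)
```

```text
[0.58027706 0.03522651]
dx,dy,dz [112.1  -0.8 382.7] yaw -0.0 now [ 0.5535 -0.3626  0.1792] [-1.571  0.     0.218] 3.75
```

```bash
python3 -m crank '[{"hand":1,"dx":6,"dy":0,"dz":20,"yaw":0},{"hand":1,"dx":16,"dy":0,"dz":55,"yaw":0},{"hand":1,"dx":26,"dy":0,"dz":90,"yaw":0},{"hand":1,"dx":37,"dy":0,"dz":125,"yaw":0},{"hand":1,"dx":47,"dy":0,"dz":160,"yaw":0},{"hand":1,"dx":57,"dy":0,"dz":195,"yaw":0},{"hand":1,"dx":67,"dy":0,"dz":230,"yaw":0},{"hand":1,"dx":78,"dy":0,"dz":265,"yaw":0},{"hand":1,"dx":88,"dy":0,"dz":300,"yaw":0},{"hand":1,"dx":98,"dy":0,"dz":335,"yaw":0},{"hand":1,"dx":108,"dy":0,"dz":367,"yaw":0},{"hand":1,"dx":112,"dy":0,"dz":383,"yaw":0}]'
python3 -m crank '[{"hand":1,"dx":0,"dy":15,"dz":0,"yaw":0},{"hand":1,"dx":0,"dy":35,"dz":0,"yaw":0},{"hand":1,"dx":0,"dy":55,"dz":0,"yaw":0},{"hand":1,"dx":0,"dy":70,"dz":0,"yaw":0},{"hand":1,"dx":0,"dy":80,"dz":0,"yaw":0},{"hand":1,"dx":0,"dy":80,"dz":0,"yaw":0}]'
python3 - <<'E'
from h import *
for n in("scene","top"):
    cv2.imwrite(f"pics/{n}5.png",bot.grab_frame(n)[:,:,::-1])
go(.5803,.0352,.1,.218)
b=cv2.imread("pics/top5.png");a=cv2.imread("pics/scene5.png")
cv2.imwrite("pics/e4.png",cv2.resize(b[150:250,200:340],None,fx=5.7,fy=5.7,interpolation=cv2.INTER_CUBIC))
cv2.imwrite("pics/e5.png",cv2.resize(a[150:250,210:350],None,fx=5.7,fy=5.7,interpolation=cv2.INTER_CUBIC))
E
```

```text
clock: 4.75
position: [0.5796, 0.0404, 0.1782]
tool_rot: [-1.569, 0.001, 0.222]
force: [0.4, 0.9, -1.4]
grip_width: 0.0464
clock: 5.25
position: [0.5787, 0.0354, 0.0966]
tool_rot: [-1.57, 0.004, 0.218]
force: [-1.1, 0.6, -2.6]
grip_width: 0.0466
dx,dy,dz [ 0.1 -0.9 -0.5] yaw 0.0 now [0.5801 0.0357 0.0991] [-1.57e+00  1.00e-03  2.18e-01] 5.35
```

View pics/e4.png

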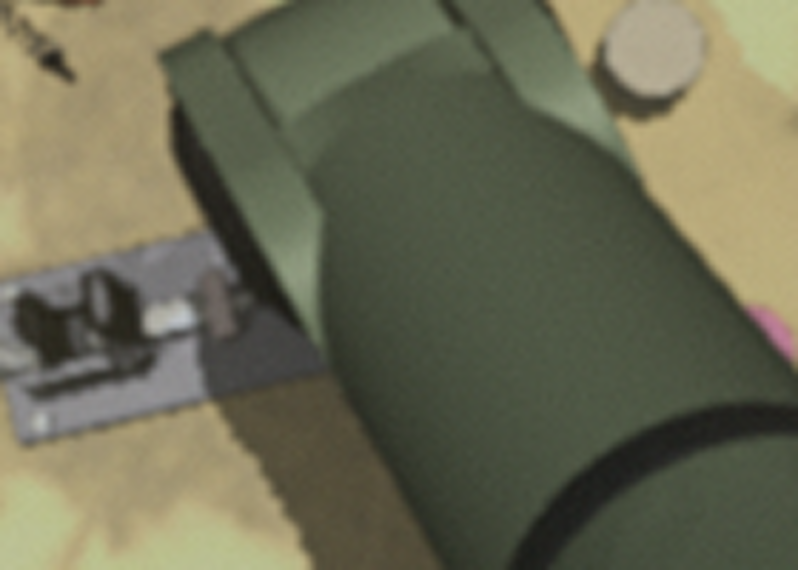

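View pics/e5.png

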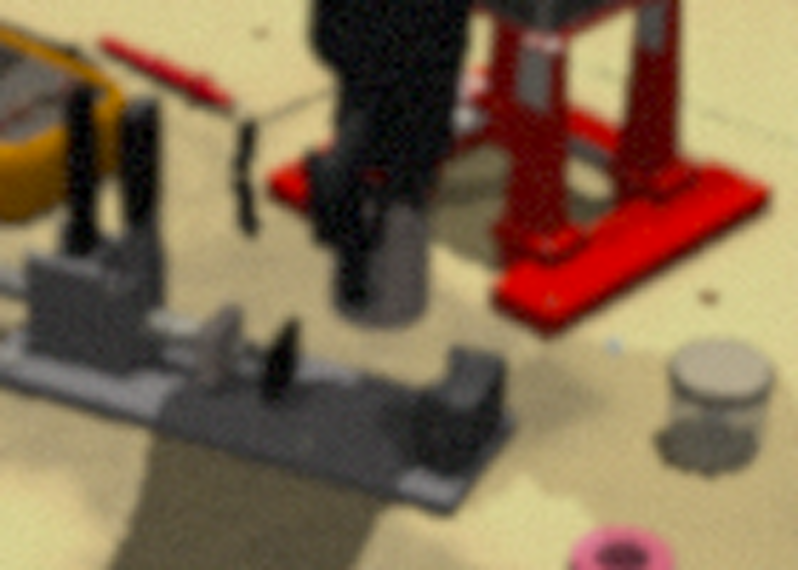

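```bash
cat >> h.py <<'E'
def cyl(img,n,x,y,z0,z1,r,col,s,u0,v0):
    t=np.linspace(0,2*np.pi,60)
    for z in(z0,z1):
        p=proj(n,np.c_[x+r*np.cos(t),y+r*np.sin(t),0*t+z]);p=(p+.5-[u0,v0])*s-.5
        cv2.polylines(img,[p.round().astype(int)],True,col,1)
E
python3 - <<'E'
from h import *
im=cv2.imread("pics/e5.png")
cyl(im,"scene",.5802,.0352,.090,.134,.024,(0,255,0),5.7,210,150)
th=-1.353;e=np.array([np.cos(th),np.sin(th)]);f=np.array([-e[1],e[0]])
def box(m,pts,z,col):
    p=proj("scene",[[*(m+a*e+b*f),z] for a,b in pts]);p=((p+.5-[210,150])*5.7-.5).round().astype(int)
    cv2.polylines(im,[p],True,col,1)
for m,col in(((.5645,.1065),(0,255,255)),((.5625,.104),(255,255,0))):
    box(np.array(m),[(-131,-42),(131,-42),(131,42),(-131,42)] and [(-.131,-.042),(.131,-.042),(.131,.042),(-.131,.042)],.012,col)
    box(np.array(m),[(-.062,-.013),(-.05,-.013),(-.05,.013),(-.062,.013)],.16,col)
cv2.imwrite("pics/e6.png",im)
E
```

```text
(no output)
```

View pics/e6.png

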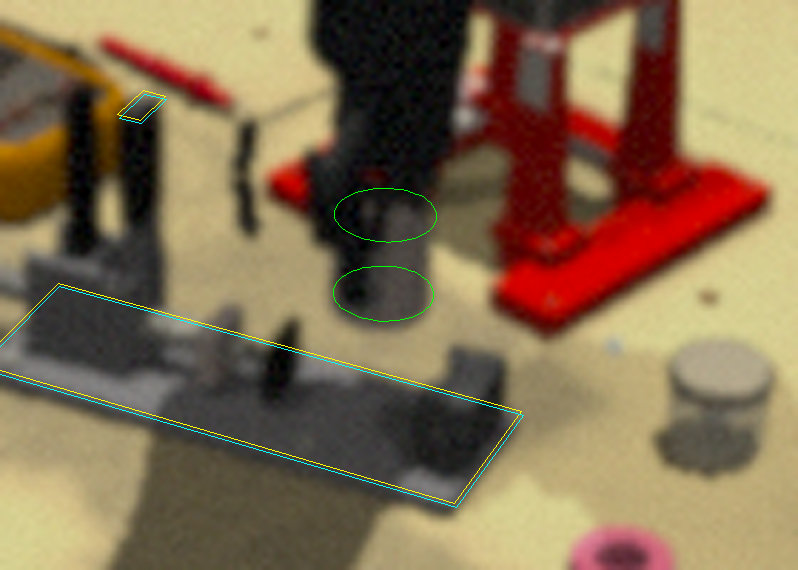

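```bash
python3 -m crank '[{"hand":1,"dx":3,"dy":15,"dz":0,"yaw":0},{"hand":1,"dx":3,"dy":35,"dz":0,"yaw":0},{"hand":1,"dx":3,"dy":55,"dz":0,"yaw":0},{"hand":1,"dx":3,"dy":68,"dz":0,"yaw":0},{"hand":1,"dx":3,"dy":68,"dz":0,"yaw":0},{"hand":1,"dx":3,"dy":68,"dz":0,"yaw":0}]'
python3 - <<'E'
from h import *
for n in("scene","top"):
    cv2.imwrite(f"pics/{n}6.png",bot.grab_frame(n)[:,:,::-1])
go(.583,.0361,.031,.218)
s=bot.observe();print(s['force'],s['grip_width'])
a=cv2.imread("pics/scene6.png")
cv2.imwrite("pics/e7.png",cv2.resize(a[150:250,210:350],None,fx=5.7,fy=5.7,interpolation=cv2.INTER_CUBIC))
E
```

```text
clock: 5.85
position: [0.5833, 0.0363, 0.0317]
tool_rot: [-1.571, 0.0, 0.218]
force: [0.3, 0.2, -2.2]
grip_width: 0.0466
dx,dy,dz [-1.   1.5 -0. ] yaw -0.0 now [0.5839 0.0363 0.0325] [-1.571 -0.002  0.218] 5.95
[-0.73409258 -0.06828209 -1.72952481] 0.04666564380585208
```

View pics/e7.png

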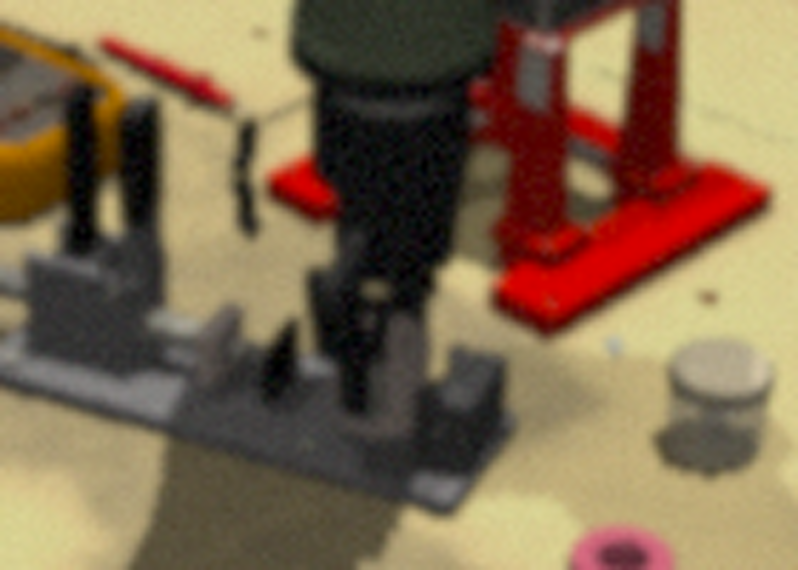

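```bash
python3 -m crank '[{"hand":1,"dx":0,"dy":3,"dz":0,"yaw":0},{"hand":1,"dx":0,"dy":6,"dz":0,"yaw":0},{"hand":1,"dx":0,"dy":6,"dz":0,"yaw":0}]'
for i in 1 2 3; do :; done
python3 -m crank '[{"hand":1,"dx":0,"dy":1.5,"dz":0,"yaw":0},{"hand":1,"dx":0,"dy":1.5,"dz":0,"yaw":0}]'
python3 -m crank '[{"hand":1,"dx":0,"dy":1.5,"dz":0,"yaw":0},{"hand":1,"dx":0,"dy":1.5,"dz":0,"yaw":0}]'
```

```text
clock: 6.2
position: [0.5832, 0.0361, 0.0253]
tool_rot: [-1.571, -0.0, 0.218]
force: [0.6, 0.1, -2.0]
grip_width: 0.0469
clock: 6.37
position: [0.5831, 0.0362, 0.0237]
tool_rot: [-1.571, 0.0, 0.218]
force: [-0.0, -0.5, -1.0]
grip_width: 0.0465
clock: 6.53
position: [0.5833, 0.0362, 0.0228]
tool_rot: [-1.571, -0.0, 0.218]
force: [-3.6, -0.7, 7.8]
grip_width: 0.0466
```

```bash
python3 -m crank '[{"hand":1,"dx":0,"dy":-1,"dz":0,"yaw":0},{"hand":1,"dx":0,"dy":-1,"dz":-4,"yaw":0},{"hand":1,"dx":0,"dy":-1,"dz":-7,"yaw":0},{"hand":1,"dx":0,"dy":-1,"dz":-7,"yaw":0}]'
python3 -m crank '[{"hand":1,"dx":0,"dy":0,"dz":-1.5,"yaw":0},{"hand":1,"dx":0,"dy":0,"dz":-1.5,"yaw":0}]'
python3 -m crank '[{"hand":1,"dx":0,"dy":0,"dz":-1.5,"yaw":0},{"hand":1,"dx":0,"dy":0,"dz":-1.5,"yaw":0}]'
```

```text
clock: 6.87
position: [0.5848, 0.0282, 0.0232]
tool_rot: [-1.571, 0.0, 0.217]
force: [-0.2, -1.0, -2.1]
grip_width: 0.0465
clock: 7.03
position: [0.585, 0.0277, 0.0232]
tool_rot: [-1.571, 0.0, 0.218]
force: [-0.1, 1.3, -1.5]
grip_width: 0.0466
clock: 7.2
position: [0.5852, 0.0275, 0.0233]
tool_rot: [-1.569, -0.0, 0.219]
force: [-1.0, 6.1, -1.7]
grip_width: 0.047
```

```bash
python3 -m crank '[{"hand":1,"dx":0,"dy":0.7,"dz":-0.5,"yaw":0},{"hand":1,"dx":0,"dy":0.7,"dz":-0.5,"yaw":0}]'
python3 -m crank '[{"hand":0.3,"dx":0,"dy":0.7,"dz":0,"yaw":0},{"hand":0,"dx":0,"dy":0,"dz":0,"yaw":0},{"hand":0,"dx":0,"dy":0,"dz":0,"yaw":0},{"hand":0,"dx":0,"dy":0,"dz":0,"yaw":0},{"hand":0,"dx":0,"dy":0,"dz":0,"yaw":0},{"hand":0,"dx":0,"dy":0,"dz":0,"yaw":0}]'
python3 -m crank '[{"hand":0,"dx":0,"dy":-10,"dz":0,"yaw":0},{"hand":0,"dx":0,"dy":-30,"dz":0,"yaw":0},{"hand":0,"dx":0,"dy":-60,"dz":0,"yaw":0},{"hand":0,"dx":0,"dy":-95,"dz":0,"yaw":0},{"hand":0,"dx":0,"dy":-130,"dz":0,"yaw":0},{"hand":0,"dx":0,"dy":-165,"dz":0,"yaw":0},{"hand":0,"dx":0,"dy":-195,"dz":0,"yaw":0},{"hand":0,"dx":0,"dy":-195,"dz":0,"yaw":0}]'
python3 - <<'E'
from h import *
for n in("scene","top"):
    cv2.imwrite(f"pics/{n}7.png",bot.grab_frame(n)[:,:,::-1])
a=cv2.imread("pics/scene7.png");b=cv2.imread("pics/top7.png")
cv2.imwrite("pics/e8.png",cv2.resize(a[150:250,210:350],None,fx=5.7,fy=5.7,interpolation=cv2.INTER_CUBIC))
cv2.imwrite("pics/e9.png",cv2.resize(b[150:250,170:310],None,fx=5.7,fy=5.7,interpolation=cv2.INTER_CUBIC))
E
```

```text
clock: 7.37
position: [0.5856, 0.0273, 0.0228]
tool_rot: [-1.569, -0.001, 0.219]
force: [-3.2, 7.4, 1.1]
grip_width: 0.0464
clock: 7.87
position: [0.5855, 0.0258, 0.0226]
tool_rot: [-1.571, 0.0, 0.218]
force: [0.9, 1.0, -0.1]
grip_width: 0.0854
clock: 8.53
position: [0.5876, 0.0264, 0.2243]
tool_rot: [-1.572, -0.008, 0.218]
force: [0.9, -0.0, -0.1]
grip_width: 0.0851
```

View pics/e8.png

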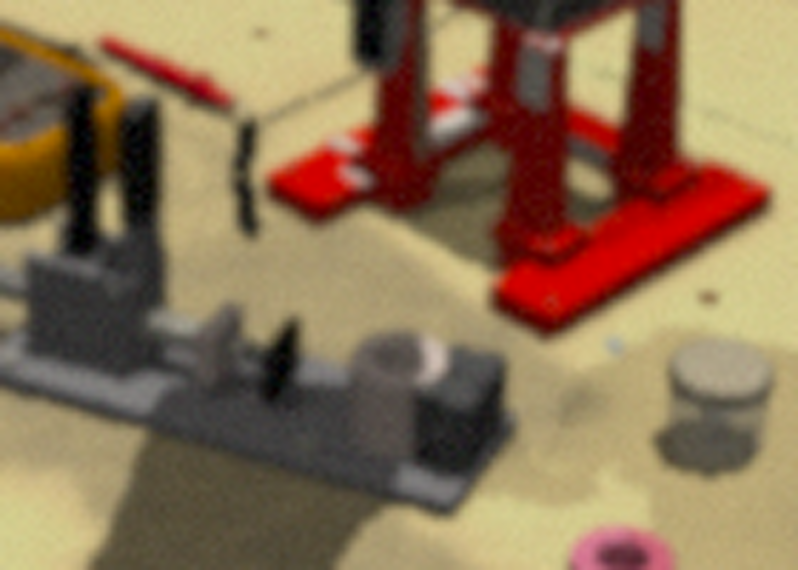

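View pics/e9.png

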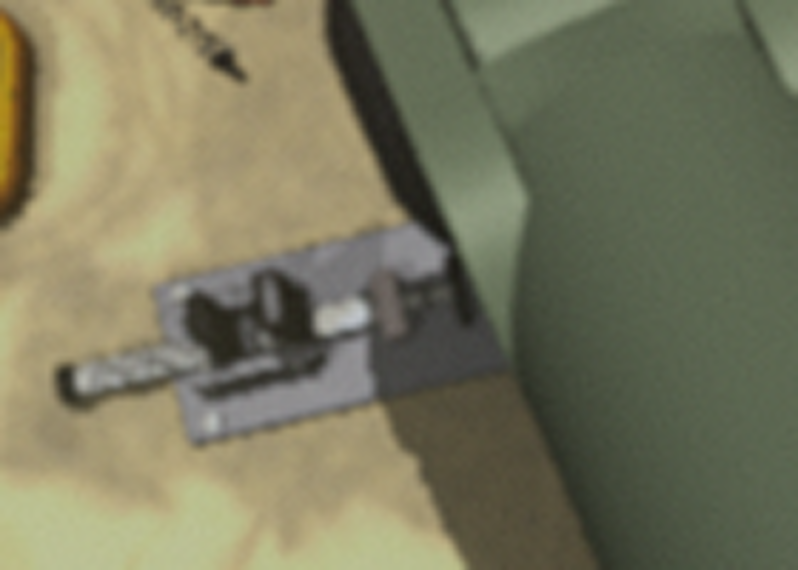

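Run:
```python
from h import *
print([onz("top",*p,.0).round(3) for p in[(203,152),(275,152)]],[onz("top",*p,.2).round(3) for p in[(214,110),(258,115)]],[onz("top",*p,.02).round(3) for p in[(140,265)]])
th=-1.353;e=np.array([np.cos(th),np.sin(th)]);m=np.array([.5671,.109]);u=m-.0574*e
print(u);go(u[0],u[1],.2256,-1.353);print(bot.observe()['qpos'].round(2))
```

```text
[array([0.721, 0.228, 0.   ]), array([0.716, 0.017, 0.   ])] [array([0.777, 0.165, 0.2  ]), array([0.763, 0.058, 0.2  ])] [array([0.397, 0.404, 0.02 ])]
[0.55469709 0.16504398]
dx,dy,dz [ -0.3  -6.4 142.6] yaw 1.571 now [0.5858 0.0259 0.2193] [-1.571 -0.002  0.218] 8.6333
[ 0.2   0.51 -0.49  1.7   0.28  1.   -0.17]
```

```bash
python3 -m crank '[{"hand":0,"dx":0,"dy":0,"dz":12,"yaw":0.12},{"hand":0,"dx":0,"dy":0,"dz":24,"yaw":0.24},{"hand":0,"dx":0,"dy":0,"dz":36,"yaw":0.36},{"hand":0,"dx":0,"dy":0,"dz":48,"yaw":0.48},{"hand":0,"dx":0,"dy":0,"dz":60,"yaw":0.6},{"hand":0,"dx":0,"dy":0,"dz":72,"yaw":0.72},{"hand":0,"dx":0,"dy":0,"dz":84,"yaw":0.84},{"hand":0,"dx":0,"dy":0,"dz":96,"yaw":0.96},{"hand":0,"dx":0,"dy":0,"dz":108,"yaw":1.08},{"hand":0,"dx":0,"dy":0,"dz":120,"yaw":1.2},{"hand":0,"dx":0,"dy":0,"dz":132,"yaw":1.32},{"hand":0,"dx":0,"dy":0,"dz":143,"yaw":1.44}]'
python3 -m crank '[{"hand":0,"dx":0,"dy":0,"dz":0,"yaw":0.12},{"hand":0,"dx":0,"dy":0,"dz":0,"yaw":0.13},{"hand":0,"dx":0,"dy":0,"dz":0,"yaw":0.131}]'
python3 - <<'E'
from h import *
for n in("scene","top"):
    cv2.imwrite(f"pics/{n}8.png",bot.grab_frame(n)[:,:,::-1])
a=cv2.imread("pics/scene8.png");b=cv2.imread("pics/top8.png")
cv2.imwrite("pics/f1.png",cv2.resize(a[120:240,180:320],None,fx=4.7,fy=4.7,interpolation=cv2.INTER_CUBIC))
cv2.imwrite("pics/f2.png",cv2.resize(b[150:250,170:310],None,fx=5.7,fy=5.7,interpolation=cv2.INTER_CUBIC))
go(.5547,.1650,.105,-1.353)
E
```

```text
clock: 9.63
position: [0.5537, 0.1661, 0.2167]
tool_rot: [-1.573, 0.0, -1.228]
force: [-0.4, -0.3, -0.6]
grip_width: 0.0854
clock: 9.88
position: [0.5541, 0.1654, 0.2169]
tool_rot: [-1.572, -0.001, -1.35]
force: [-0.2, -0.2, 0.3]
grip_width: 0.0853
dx,dy,dz [1.000e-01 1.122e+02 4.000e-01] yaw 0.003 now [0.5544 0.1651 0.2172] [-1.572 -0.    -1.35 ] 9.9833
```

View pics/f1.png

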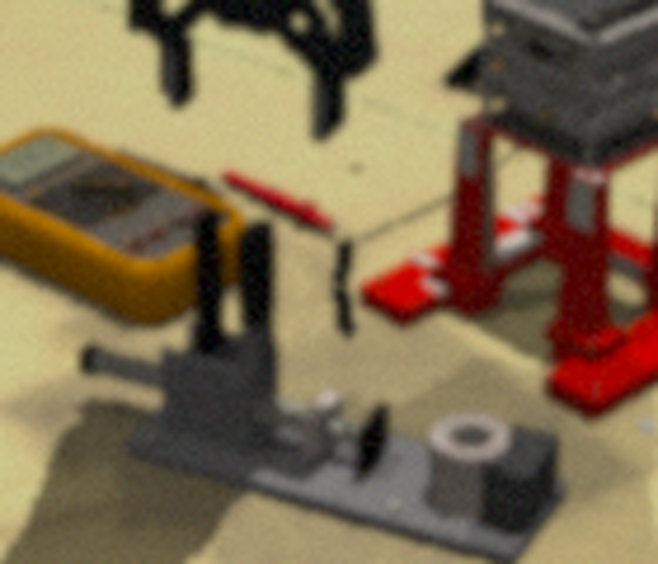

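View pics/f2.png

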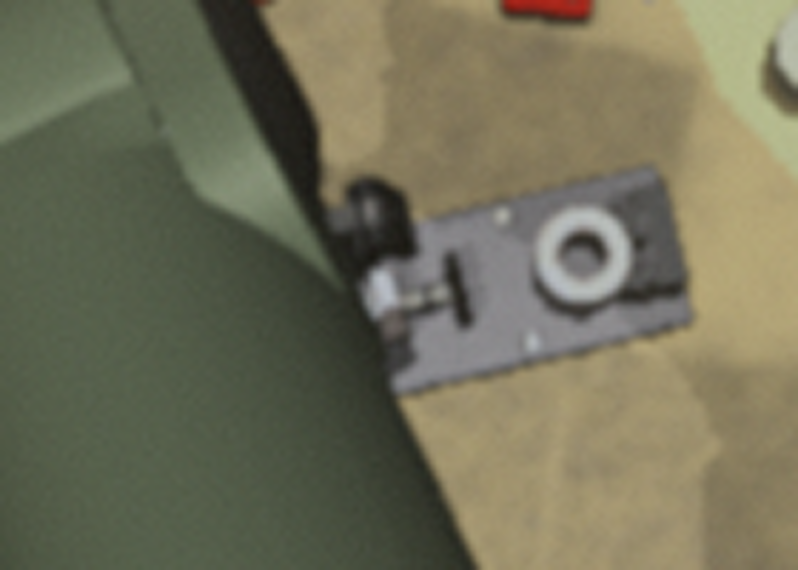

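```bash
python3 - <<'E'
from h import *
c=lambda x,y:crop(x,y,5.7,170,150)
b=onz("top",*c(582,256),.056);p1=onz("top",*c(691,323),.012);p2=onz("top",*c(657,167),.012)
th=-1.353;e=np.array([np.cos(th),np.sin(th)]);f=np.array([-e[1],e[0]])
print(b,p1,p2,((p1+p2)/2-b)[:2]@e,((p1+p2)/2-b)[:2]@f)
pf=onz("top",*c(468,287),.05);print("pad front top->bushing gap",(b-pf)[:2]@e-.024)
E
python3 -m crank '[{"hand":0,"dx":0,"dy":25,"dz":0,"yaw":0},{"hand":0,"dx":0,"dy":50,"dz":0,"yaw":0},{"hand":0,"dx":0,"dy":75,"dz":0,"yaw":0},{"hand":0,"dx":0,"dy":95,"dz":0,"yaw":0},{"hand":0,"dx":0,"dy":110,"dz":0,"yaw":0},{"hand":0,"dx":0,"dy":110,"dz":0,"yaw":0}]'
python3 - <<'E'
from h import *
for n in("scene",):
    cv2.imwrite(f"pics/{n}9.png",bot.grab_frame(n)[:,:,::-1])
a=cv2.imread("pics/scene9.png")
cv2.imwrite("pics/f3.png",cv2.resize(a[120:240,180:320],None,fx=4.7,fy=4.7,interpolation=cv2.INTER_CUBIC))
E
```

```text
[0.58437232 0.02901038 0.056     ] [ 0.55477537 -0.02484502  0.012     ] [ 0.63423019 -0.0096237   0.012     ] 0.047341227185772286 -0.00010135463640689103
pad front top->bushing gap 0.03330734782748554
clock: 10.48
position: [0.5531, 0.1645, 0.1047]
tool_rot: [-1.575, -0.0, -1.351]
force: [-1.1, -0.1, 0.4]
grip_width: 0.0855
```

View pics/f3.png

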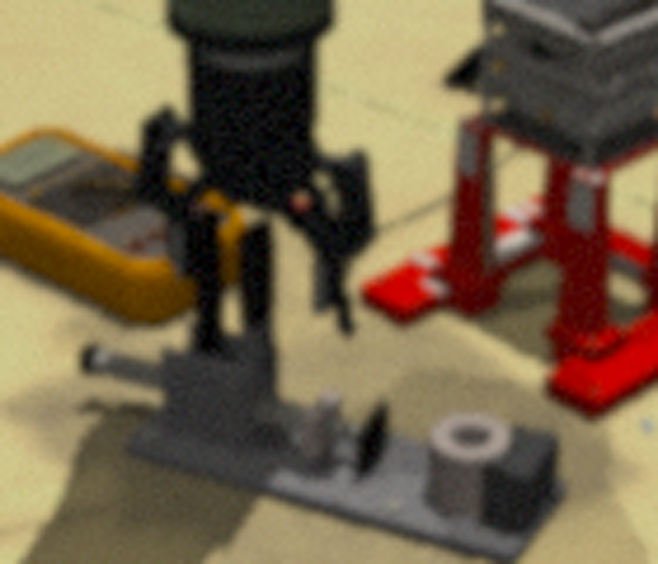

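```bash
python3 -m crank '[{"hand":0,"dx":3,"dy":0,"dz":0,"yaw":0},{"hand":0,"dx":5,"dy":0,"dz":0,"yaw":0},{"hand":0,"dx":5,"dy":0,"dz":0,"yaw":0},{"hand":0,"dx":5,"dy":0,"dz":0,"yaw":0}]'
python3 -m crank '[{"hand":0,"dx":2,"dy":0,"dz":0,"yaw":0},{"hand":0,"dx":4,"dy":0,"dz":0,"yaw":0},{"hand":0,"dx":5,"dy":0,"dz":0,"yaw":0},{"hand":0,"dx":5,"dy":0,"dz":0,"yaw":0}]'
python3 -m crank '[{"hand":0,"dx":2,"dy":0,"dz":0,"yaw":0},{"hand":0,"dx":4,"dy":0,"dz":0,"yaw":0},{"hand":0,"dx":5,"dy":0,"dz":0,"yaw":0},{"hand":0,"dx":5,"dy":0,"dz":0,"yaw":0}]'
python3 -m crank '[{"hand":0,"dx":2,"dy":0,"dz":0,"yaw":0},{"hand":0,"dx":4,"dy":0,"dz":0,"yaw":0},{"hand":0,"dx":4,"dy":0,"dz":0,"yaw":0},{"hand":0,"dx":4,"dy":0,"dz":0,"yaw":0}]'
```

```text
clock: 10.87
position: [0.5562, 0.1607, 0.1086]
tool_rot: [-1.569, 0.0, -1.353]
force: [-0.8, 0.7, 0.2]
grip_width: 0.0854
clock: 11.2
position: [0.5569, 0.1562, 0.1079]
tool_rot: [-1.57, 0.001, -1.353]
force: [-0.8, 3.4, 4.0]
grip_width: 0.0855
clock: 11.53
position: [0.5579, 0.1514, 0.1079]
tool_rot: [-1.57, 0.001, -1.353]
force: [-1.9, 6.1, 4.5]
grip_width: 0.0853
clock: 11.87
position: [0.5588, 0.1475, 0.1079]
tool_rot: [-1.57, 0.001, -1.353]
force: [-0.4, 4.9, 3.1]
grip_width: 0.0852
```

Run:
```python
from h import *
for n in("scene","top"):
    cv2.imwrite(f"pics/{n}10.png",bot.grab_frame(n)[:,:,::-1])
a=cv2.imread("pics/scene10.png")
cv2.imwrite("pics/f4.png",cv2.resize(a[120:240,180:320],None,fx=4.7,fy=4.7,interpolation=cv2.INTER_CUBIC))
b=cv2.imread("pics/top10.png")
cv2.imwrite("pics/f5.png",cv2.resize(b[150:250,170:310],None,fx=5.7,fy=5.7,interpolation=cv2.INTER_CUBIC))
```

```text
(no output)
```

View pics/f4.png

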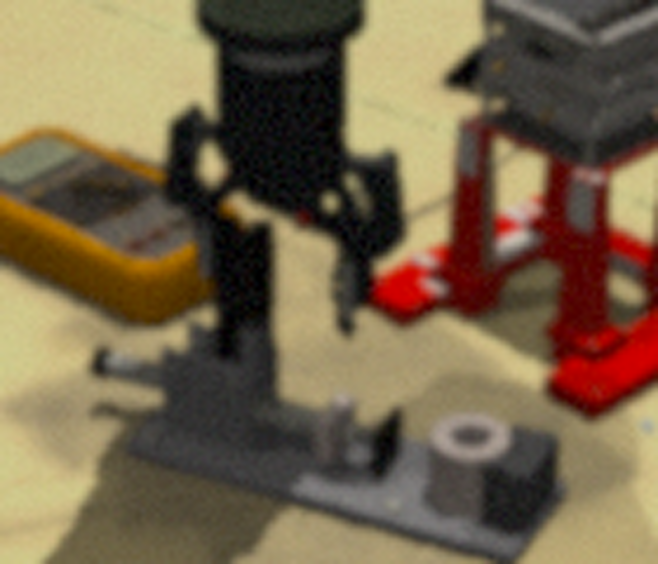

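View pics/f5.png

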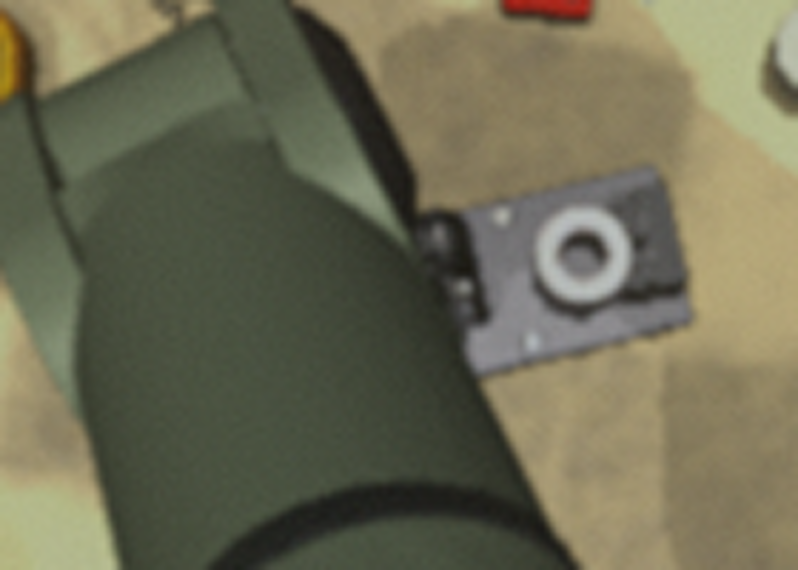

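```bash
python3 -m crank '[{"hand":0,"dx":2,"dy":0,"dz":0,"yaw":0},{"hand":0,"dx":4,"dy":0,"dz":0,"yaw":0},{"hand":0,"dx":4,"dy":0,"dz":0,"yaw":0}]'
python3 -m crank '[{"hand":0,"dx":1.5,"dy":0,"dz":0,"yaw":0},{"hand":0,"dx":1.5,"dy":0,"dz":0,"yaw":0},{"hand":0,"dx":1.5,"dy":0,"dz":0,"yaw":0}]'
```

```text
clock: 12.22
position: [0.5597, 0.1435, 0.1078]
tool_rot: [-1.57, 0.001, -1.353]
force: [-0.4, 5.1, 3.9]
grip_width: 0.0856
clock: 12.47
position: [0.5599, 0.1422, 0.1078]
tool_rot: [-1.57, 0.001, -1.353]
force: [-0.2, 5.4, 3.8]
grip_width: 0.0856
```

```bash
python3 -m crank '[{"hand":0,"dx":1,"dy":0,"dz":0,"yaw":0},{"hand":0,"dx":1,"dy":0,"dz":0,"yaw":0}]'
python3 -m crank '[{"hand":0,"dx":1,"dy":0,"dz":0,"yaw":0},{"hand":0,"dx":1,"dy":0,"dz":0,"yaw":0}]'
```

```text
clock: 12.63
position: [0.5602, 0.1413, 0.1078]
tool_rot: [-1.57, 0.001, -1.353]
force: [-0.2, 5.9, 3.9]
grip_width: 0.0854
clock: 12.8
position: [0.5603, 0.141, 0.1078]
tool_rot: [-1.57, 0.002, -1.352]
force: [-1.7, 9.4, 3.7]
grip_width: 0.0851
```

```bash
python3 -m crank '[{"hand":0,"dx":-5,"dy":0,"dz":0,"yaw":0},{"hand":0,"dx":-10,"dy":0,"dz":0,"yaw":0},{"hand":0,"dx":-15,"dy":0,"dz":0,"yaw":0},{"hand":0,"dx":-20,"dy":0,"dz":0,"yaw":0},{"hand":0,"dx":-26,"dy":0,"dz":0,"yaw":0},{"hand":0,"dx":-26,"dy":0,"dz":0,"yaw":0}]'
python3 - <<'E'
from h import *
for n in("scene","top"):
    cv2.imwrite(f"pics/{n}11.png",bot.grab_frame(n)[:,:,::-1])
a=cv2.imread("pics/scene11.png")
cv2.imwrite("pics/f6.png",cv2.resize(a[120:240,180:320],None,fx=4.7,fy=4.7,interpolation=cv2.INTER_CUBIC))
b=cv2.imread("pics/top11.png")
cv2.imwrite("pics/f7.png",cv2.resize(b[150:250,170:310],None,fx=5.7,fy=5.7,interpolation=cv2.INTER_CUBIC))
E
```

```text
clock: 13.3
position: [0.5542, 0.1663, 0.1075]
tool_rot: [-1.571, 0.0, -1.352]
force: [-0.6, 0.5, -0.2]
grip_width: 0.0849
```

View pics/f6.png

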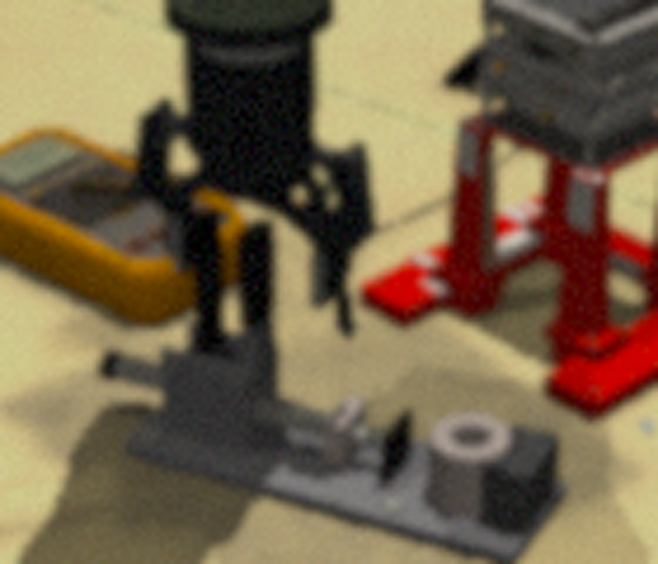

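View pics/f7.png

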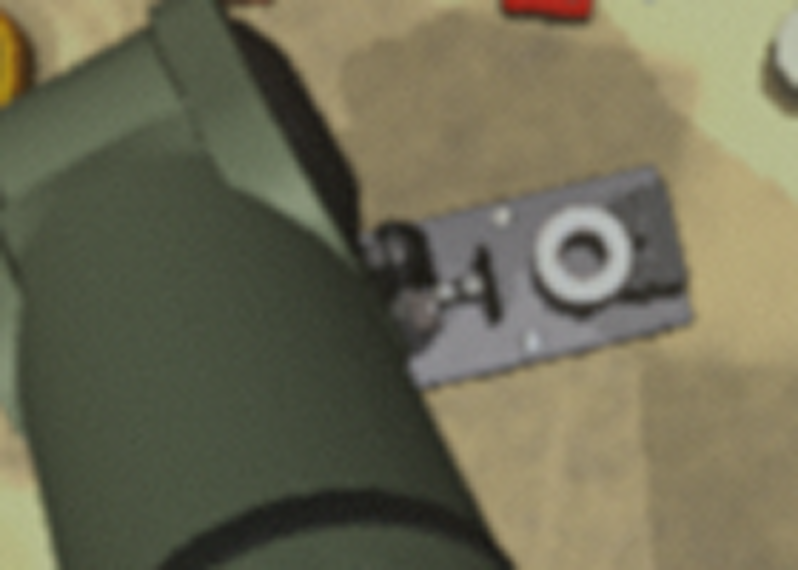

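```bash
cat > gap.py <<'E'
from h import *
def gap(x,y):
    c=lambda x,y:crop(x,y,5.7,170,150)
    e=np.array([np.cos(-1.353),np.sin(-1.353)])
    b=onz("top",*c(582,256),.056);pf=onz("top",*c(x,y),.05)
    return (b-pf)[:2]@e-.024
E
python3 -c "
from gap import *
print(gap(468,287),gap(497,280))"
```

```text
0.03330734782748554 0.018806236900754975
```

```bash
python3 -m crank '[{"hand":0,"dx":4,"dy":0,"dz":0,"yaw":0},{"hand":0,"dx":8,"dy":0,"dz":0,"yaw":0},{"hand":0,"dx":12,"dy":0,"dz":0,"yaw":0},{"hand":0,"dx":16,"dy":0,"dz":0,"yaw":0},{"hand":0,"dx":19,"dy":0,"dz":0,"yaw":0},{"hand":0,"dx":22,"dy":0,"dz":0,"yaw":0},{"hand":0,"dx":23.5,"dy":0,"dz":0,"yaw":0},{"hand":0,"dx":23.5,"dy":0,"dz":0,"yaw":0}]'
python3 -m crank '[{"hand":0,"dx":2,"dy":0,"dz":0,"yaw":0},{"hand":0,"dx":2,"dy":0,"dz":0,"yaw":0}]'
python3 - <<'E'
from h import *
for n in("top","scene"):
    cv2.imwrite(f"pics/{n}12.png",bot.grab_frame(n)[:,:,::-1])
b=cv2.imread("pics/top12.png");a=cv2.imread("pics/scene12.png")
cv2.imwrite("pics/f8.png",np.hstack([cv2.resize(b[165:225,220:300],(400,300),interpolation=cv2.INTER_CUBIC),cv2.resize(a[180:240,225:305],(400,300),interpolation=cv2.INTER_CUBIC)]))
E
```

```text
clock: 14.07
position: [0.5597, 0.1419, 0.1076]
tool_rot: [-1.571, 0.001, -1.353]
force: [-1.3, 5.2, -1.6]
grip_width: 0.0858
clock: 14.23
position: [0.5599, 0.1409, 0.1075]
tool_rot: [-1.571, 0.002, -1.353]
force: [-1.9, 8.4, -1.8]
grip_width: 0.0856
```

View pics/f8.png

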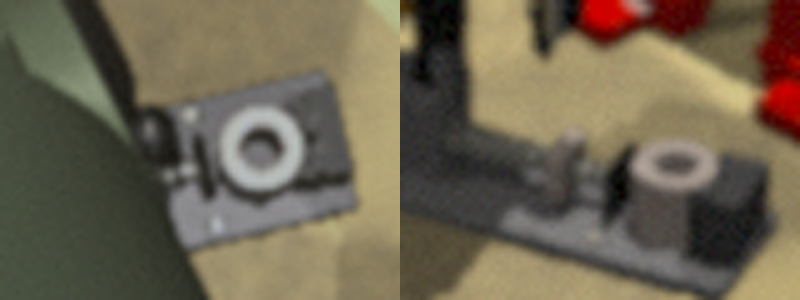

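```bash
python3 -m crank '[{"hand":0,"dx":-5,"dy":0,"dz":0,"yaw":0},{"hand":0,"dx":-10,"dy":0,"dz":0,"yaw":0},{"hand":0,"dx":-15,"dy":0,"dz":0,"yaw":0},{"hand":0,"dx":-20,"dy":0,"dz":0,"yaw":0},{"hand":0,"dx":-25.5,"dy":0,"dz":0,"yaw":0},{"hand":0,"dx":-25.5,"dy":0,"dz":0,"yaw":0}]'
python3 - <<'E'
from h import *
for n in("top","scene"):
    cv2.imwrite(f"pics/{n}13.png",bot.grab_frame(n)[:,:,::-1])
b=cv2.imread("pics/top13.png");a=cv2.imread("pics/scene13.png")
cv2.imwrite("pics/f9.png",np.hstack([cv2.resize(b[180:220,235:285],(400,320),interpolation=cv2.INTER_CUBIC),cv2.resize(a[185:235,235:297],(400,320),interpolation=cv2.INTER_CUBIC)]))
E
```

```text
clock: 14.83
position: [0.5544, 0.1663, 0.1076]
tool_rot: [-1.571, 0.0, -1.352]
force: [0.5, -0.3, 0.1]
grip_width: 0.0853
```

View pics/f9.png

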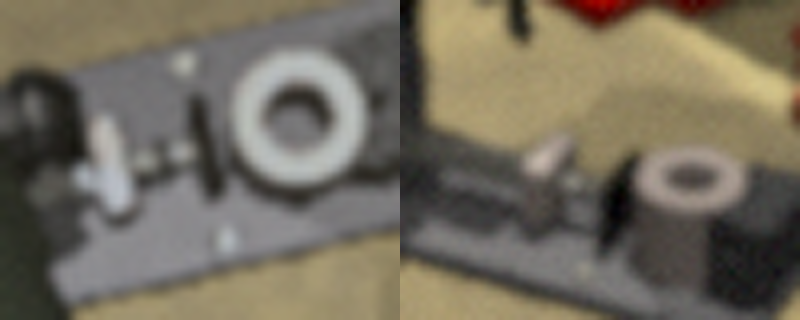

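Run:
```python
from h import *
e=np.array([np.cos(-1.353),np.sin(-1.353)])
c=lambda x,y:crop(x,y,8,235,180)
b=onz("top",*c(300,118),.056)
for q in(212,218,222):
    print((b-onz("top",*c(q,138),.05))[:2]@e-.024)
```

```text
0.007145985131480816
0.0051250270958934155
0.0037777281212074236
```

```bash
python3 -m crank '[{"hand":0,"dx":4,"dy":0,"dz":0,"yaw":0},{"hand":0,"dx":8,"dy":0,"dz":0,"yaw":0},{"hand":0,"dx":12,"dy":0,"dz":0,"yaw":0},{"hand":0,"dx":15,"dy":0,"dz":0,"yaw":0},{"hand":0,"dx":15,"dy":0,"dz":0,"yaw":0}]'
python3 -m crank '[{"hand":0,"dx":2,"dy":0,"dz":0,"yaw":0},{"hand":0,"dx":3,"dy":0,"dz":0,"yaw":0},{"hand":0,"dx":3,"dy":0,"dz":0,"yaw":0}]'
python3 -m crank '[{"hand":0,"dx":2,"dy":0,"dz":0,"yaw":0},{"hand":0,"dx":3,"dy":0,"dz":0,"yaw":0},{"hand":0,"dx":3,"dy":0,"dz":0,"yaw":0}]'
python3 -m crank '[{"hand":0,"dx":2,"dy":0,"dz":0,"yaw":0},{"hand":0,"dx":2,"dy":0,"dz":0,"yaw":0},{"hand":0,"dx":2,"dy":0,"dz":0,"yaw":0}]'
python3 - <<'E'
from h import *
for n in("top","scene"):
    cv2.imwrite(f"pics/{n}14.png",bot.grab_frame(n)[:,:,::-1])
b=cv2.imread("pics/top14.png");a=cv2.imread("pics/scene14.png")
cv2.imwrite("pics/g1.png",np.hstack([cv2.resize(b[180:220,235:285],(400,320),interpolation=cv2.INTER_CUBIC),cv2.resize(a[185:235,235:297],(400,320),interpolation=cv2.INTER_CUBIC)]))
E
```

```text
clock: 15.35
position: [0.558, 0.1499, 0.1077]
tool_rot: [-1.571, 0.001, -1.354]
force: [-0.8, 3.9, -1.0]
grip_width: 0.0854
clock: 15.6
position: [0.5585, 0.1477, 0.1076]
tool_rot: [-1.571, 0.001, -1.353]
force: [-1.2, 6.2, -0.7]
grip_width: 0.0854
clock: 15.85
position: [0.5592, 0.1451, 0.1077]
tool_rot: [-1.571, 0.001, -1.353]
force: [-2.6, 7.8, -0.6]
grip_width: 0.0858
clock: 16.1
position: [0.5595, 0.1434, 0.1076]
tool_rot: [-1.571, 0.001, -1.353]
force: [-1.6, 8.5, -0.3]
grip_width: 0.0855
```

View pics/g1.png

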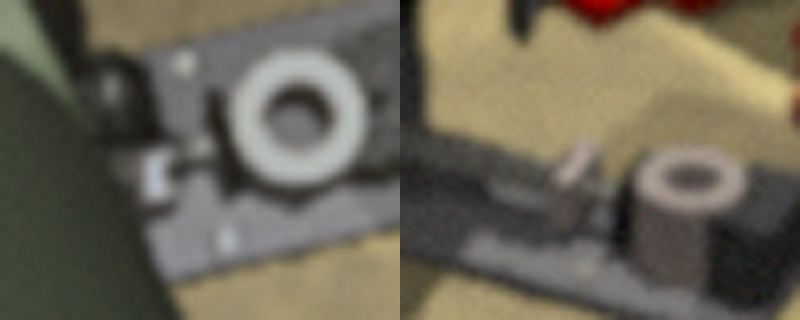

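```bash
python3 -m crank '[{"hand":0,"dx":-5,"dy":0,"dz":0,"yaw":0},{"hand":0,"dx":-10,"dy":0,"dz":0,"yaw":0},{"hand":0,"dx":-15,"dy":0,"dz":0,"yaw":0},{"hand":0,"dx":-19,"dy":0,"dz":0,"yaw":0},{"hand":0,"dx":-23,"dy":0,"dz":0,"yaw":0},{"hand":0,"dx":-23,"dy":0,"dz":0,"yaw":0}]'
python3 - <<'E'
from h import *
for n in("top","scene"):
    cv2.imwrite(f"pics/{n}15.png",bot.grab_frame(n)[:,:,::-1])
b=cv2.imread("pics/top15.png");a=cv2.imread("pics/scene15.png")
cv2.imwrite("pics/g2.png",np.hstack([cv2.resize(b[180:220,235:285],(400,320),interpolation=cv2.INTER_CUBIC),cv2.resize(a[185:235,235:297],(400,320),interpolation=cv2.INTER_CUBIC)]))
E
```

```text
clock: 16.7
position: [0.5545, 0.1659, 0.1076]
tool_rot: [-1.571, 0.0, -1.352]
force: [-0.1, -0.4, 0.7]
grip_width: 0.0853
```

View pics/g2.png

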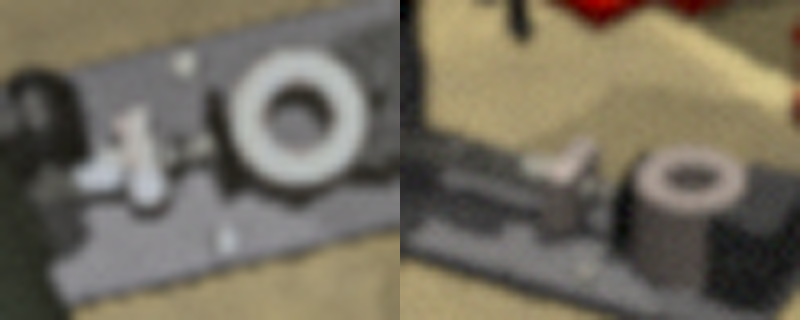

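```bash
python3 -m crank '[{"hand":0,"dx":3,"dy":0,"dz":0,"yaw":0},{"hand":0,"dx":6,"dy":0,"dz":0,"yaw":0},{"hand":0,"dx":8,"dy":0,"dz":0,"yaw":0},{"hand":0,"dx":8,"dy":0,"dz":0,"yaw":0},{"hand":0,"dx":8,"dy":0,"dz":0,"yaw":0}]'
python3 -m crank '[{"hand":0,"dx":2,"dy":0,"dz":0,"yaw":0},{"hand":0,"dx":2,"dy":0,"dz":0,"yaw":0},{"hand":0,"dx":2,"dy":0,"dz":0,"yaw":0}]'
python3 -m crank '[{"hand":0,"dx":2,"dy":0,"dz":0,"yaw":0},{"hand":0,"dx":2,"dy":0,"dz":0,"yaw":0},{"hand":0,"dx":2,"dy":0,"dz":0,"yaw":0}]'
python3 -m crank '[{"hand":0,"dx":2,"dy":0,"dz":0,"yaw":0},{"hand":0,"dx":2,"dy":0,"dz":0,"yaw":0},{"hand":0,"dx":2,"dy":0,"dz":0,"yaw":0}]'
```

```text
clock: 17.22
position: [0.5564, 0.157, 0.1076]
tool_rot: [-1.571, 0.0, -1.353]
force: [-1.1, 1.0, -0.1]
grip_width: 0.0853
clock: 17.47
position: [0.5568, 0.1553, 0.1076]
tool_rot: [-1.571, 0.0, -1.353]
force: [-1.6, 2.5, -0.3]
grip_width: 0.0855
clock: 17.72
position: [0.5571, 0.154, 0.1076]
tool_rot: [-1.571, 0.001, -1.352]
force: [-1.9, 6.7, 0.1]
grip_width: 0.0851
clock: 17.97
position: [0.5575, 0.1525, 0.1076]
tool_rot: [-1.571, 0.001, -1.352]
force: [-2.0, 9.4, -1.4]
grip_width: 0.0852
```

```bash
python3 -m crank '[{"hand":0,"dx":2,"dy":0,"dz":0,"yaw":0},{"hand":0,"dx":3,"dy":0,"dz":0,"yaw":0},{"hand":0,"dx":3,"dy":0,"dz":0,"yaw":0}]'
python3 -m crank '[{"hand":0,"dx":2,"dy":0,"dz":0,"yaw":0},{"hand":0,"dx":2,"dy":0,"dz":0,"yaw":0},{"hand":0,"dx":2,"dy":0,"dz":0,"yaw":0}]'
python3 - <<'E'
from h import *
for n in("top","scene"):
    cv2.imwrite(f"pics/{n}16.png",bot.grab_frame(n)[:,:,::-1])
b=cv2.imread("pics/top16.png");a=cv2.imread("pics/scene16.png")
cv2.imwrite("pics/g3.png",np.hstack([cv2.resize(b[180:220,235:285],(400,320),interpolation=cv2.INTER_CUBIC),cv2.resize(a[185:235,235:297],(400,320),interpolation=cv2.INTER_CUBIC)]))
E
```

```text
clock: 18.22
position: [0.558, 0.1499, 0.1076]
tool_rot: [-1.571, 0.002, -1.352]
force: [-2.7, 9.1, -1.3]
grip_width: 0.0856
clock: 18.47
position: [0.5585, 0.1482, 0.1076]
tool_rot: [-1.571, 0.002, -1.352]
force: [-2.9, 11.5, -0.7]
grip_width: 0.0854
```

View pics/g3.png

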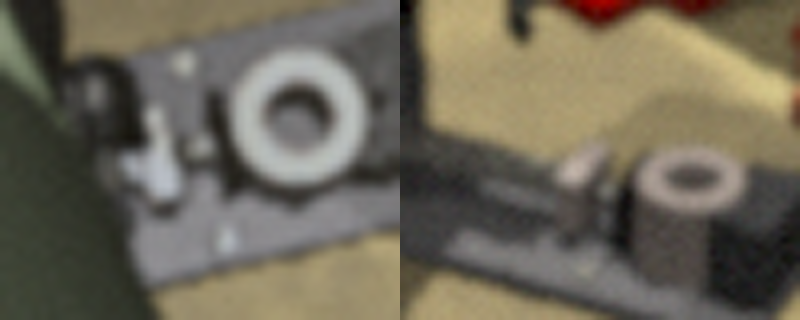

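```bash
python3 -m crank '[{"hand":0,"dx":1.5,"dy":0,"dz":0,"yaw":0},{"hand":0,"dx":2.5,"dy":0,"dz":0,"yaw":0},{"hand":0,"dx":2.5,"dy":0,"dz":0,"yaw":0},{"hand":0,"dx":2.5,"dy":0,"dz":0,"yaw":0}]'
python3 - <<'E'
from h import *
for n in("top","scene"):
    cv2.imwrite(f"pics/{n}17.png",bot.grab_frame(n)[:,:,::-1])
b=cv2.imread("pics/top17.png");a=cv2.imread("pics/scene17.png");c=cv2.imread("pics/top13.png")
cv2.imwrite("pics/g4.png",np.hstack([cv2.resize(b[185:215,240:280],(400,300),interpolation=cv2.INTER_CUBIC),cv2.resize(a[190:230,245:297],(400,300),interpolation=cv2.INTER_CUBIC)]))
cv2.imwrite("pics/g5.png",np.vstack([cv2.resize(x[185:215,235:285],(500,300),interpolation=cv2.INTER_CUBIC) for x in(c,b)]))
s=bot.observe();print(s['position'],s['force'],s['clock'])
E
```

```text
clock: 18.9
position: [0.5589, 0.146, 0.1076]
tool_rot: [-1.571, 0.002, -1.351]
force: [-3.3, 12.6, -0.4]
grip_width: 0.0853
[0.55891468 0.14601877 0.10761645] [-3.20210276 12.20046852 -1.33682815] 19.0
```

View pics/g4.png

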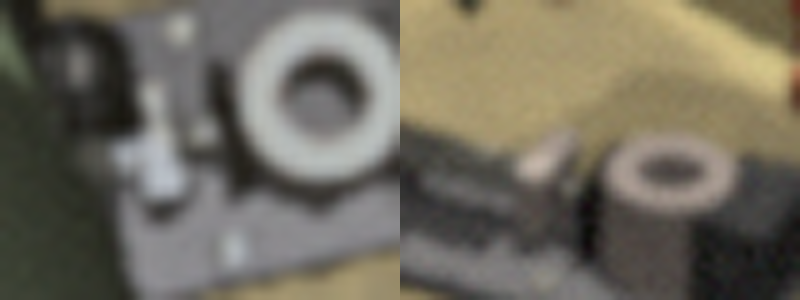

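View pics/g5.png

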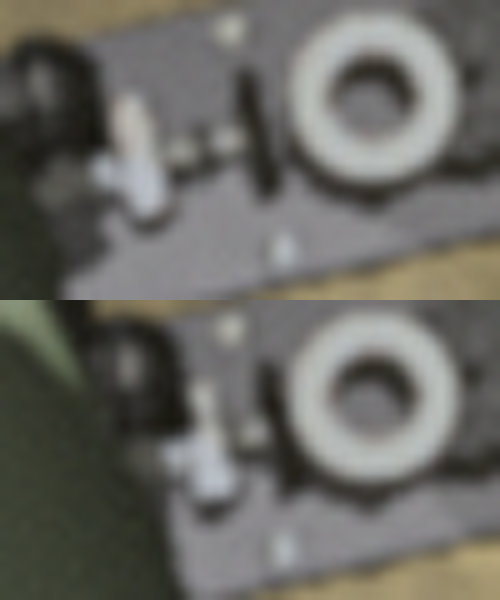

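```bash
python3 -m crank '[{"hand":0,"dx":1,"dy":0,"dz":0,"yaw":0},{"hand":0,"dx":1,"dy":0,"dz":0,"yaw":0},{"hand":0,"dx":1,"dy":0,"dz":0,"yaw":0},{"hand":0,"dx":1,"dy":0,"dz":0,"yaw":0},{"hand":0,"dx":1,"dy":0,"dz":0,"yaw":0},{"hand":0,"dx":1,"dy":0,"dz":0,"yaw":0}]'
python3 - <<'E'
from h import *
for n in("top","scene"):
    cv2.imwrite(f"pics/{n}18.png",bot.grab_frame(n)[:,:,::-1])
b=cv2.imread("pics/top18.png");a=cv2.imread("pics/scene18.png")
cv2.imwrite("pics/g6.png",np.hstack([cv2.resize(b[185:215,240:280],(400,300),interpolation=cv2.INTER_CUBIC),cv2.resize(a[190:230,245:297],(400,300),interpolation=cv2.INTER_CUBIC)]))
cv2.imwrite("pics/g7.png",a)
s=bot.observe();print(s['position'],s['force'],s['clock'])
E
```

```text
clock: 19.5
position: [0.5591, 0.1452, 0.1076]
tool_rot: [-1.57, 0.002, -1.351]
force: [-3.6, 12.8, -1.0]
grip_width: 0.0853
[0.55912449 0.14522528 0.10762689] [-2.70204254 12.46698959 -1.10595145] 19.6
```

View pics/g6.png

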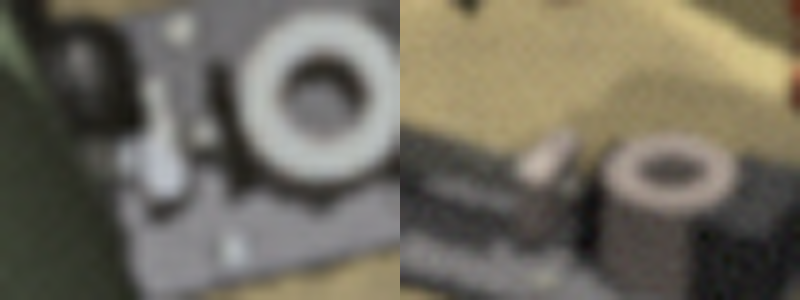

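View pics/g7.png

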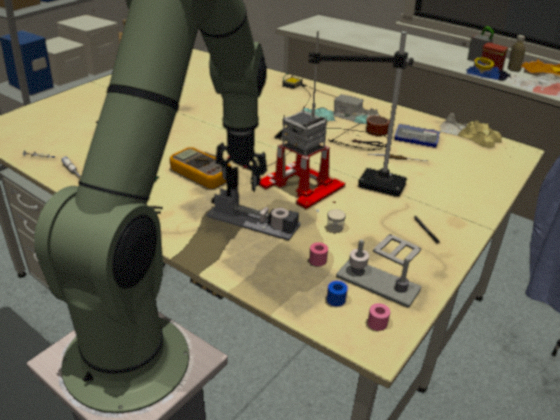

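```bash
python3 -c "
from workcell import bot
print(bot.job_done());s=bot.observe();print(s['clock'],s['force'])"
```

```text
the job is handed in; nothing more can be done
None
the job is handed in; nothing more can be done
```

I lifted the taller aluminium bushing off its post, stood it in the V and let it go. I then pumped the trigger with one finger and handed the job in at 19.6 s, still holding the last squeeze. No verdict was reported.

**Pumping:** It took two full squeezes to the stop, then a third to about 17–18 mm that brought the pad onto the bushing. That left the pad only about 5 mm in, so I let the trigger return and squeezed a fourth time to about 15–16 mm, which is the one I held.

**Last checks:**
- **Pad:** the dark ring on the pin appears to be at the block, and the image shows about 12 mm of compression. The force of about 13 N, against 14 N expected at half-way, points to 10.5–11 mm. They disagree slightly, but both are inside 8.5–17.5 mm.
- **Bushing:** it looks upright and hard in the V. Measured before pumping, its centre was about 1.3 mm short of the nominal seat. It did not visibly move after that.
- **Surroundings:** in the last picture the shorter bushing, jar and plate look unmoved. I did not measure them, and did not re-check the cutters; the arm stayed well clear of them.

The two cameras disagreed by about 5 mm. I followed the top camera, because it agreed with where the tool and V contact were felt.

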